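# Burnish the groove of a jade panel with a ball-ended stylus

## Robot

A 6-joint arm with a two-finger parallel gripper is mounted at the origin on the work surface. World frame = base frame: x ahead of the robot, y to its left, z up, the work surface at z = 0. Lengths are in m, angles in rad, forces in N, time in s.
With the tool pointing down it reaches from about 0.225 to 0.725 m from the base axis. Payload 3.1 kg.
Tool frame: the origin (TCP) lies at the very end of the fingers, on their centre line; the grasp point (between the pads) lies 19 mm behind it; z points along the fingers, y is the line along which they close (so a half turn about z gives the same grasp; the last joint's range is limited). The gripper opens to 85 mm and grips with 20 to 120 N. Pads are 22 mm wide; open, the fingers measure 114 mm over their backs; the gripper's body (76 mm by 85 mm) begins 54 mm behind the grasp point. The pads swing forward as they close: fully open they stand 13 mm farther back than shut.
Start: joints at [-1.409, 0.048, 0.099, 1.622, 0, 1.443], TCP at [0.15, -0.503, 0.231] pointing down, gripper open.
Joint ranges: [-2.91, 2.91], [-0.99, 1.94], [-1.21, 1.42], [-2.12, 2.29], [-1.49, 1.47], [-3.14, 3.14]. Speed limits (rad/s): [2.79, 2.79, 3.14, 3.14, 3.14, 3.14].

## Interface

Orientations are given as a unit quaternion [w, x, y, z].
In Python, from plant import r gives the robot as it stands. The module is installed in compiled form; this text tells all that it offers.
- The arm moves only by the tool drive_tool, never from a script. Its argument "series" is a list of rows, each a list of 2 entries, a list of its own where there are three numbers: the shift along the tool's x, y, z in mm, then the turn about the tool's z in rad. In form: [[[dx, dy, dz], roll], ...]. A call has 1 to 5 rows; each row shifts and turns the commanded pose from where the row before left it, along the tool's axes as they then stand; what a row does not reach is not made up. A row lasts 1/8 s, in which the tool goes at most 62.5 mm and 10.7 degrees, less where a joint would pass 70% of its speed; a pose out of reach is approached as far as the arm can. A call is refused whole if a number of a shift passes 62.5 or a number of a turn 0.188, either way. A call with a gripper value outside its range is refused whole. "claw" is the closure, from 0 (fully open) to 1 (shut), set as the call begins (left out, the last holds). The fingers move at their own pace and stop on an object; "newtons" is the grip in N (left out, the last holds). Time passes only in rows, so rows that do not move let the fingers close. It gives the time, the measured TCP pose, the force, the opening and the grip force at its end, in the units of the state.
- r.state(): the state, without advancing time (a new reading comes with each control period).
- r.grab_frame(name): name is "scene" or "side" or "wrist"; returns the picture (384x512x3 uint8, red, green, blue); there is no depth.
- r.camera_params(name): a dict with "intrinsics" (3x3 intrinsics, pixels), "cam_to_world" (4x4, takes a point from camera to world coordinates). Camera axes: x right, y down, z forward; pixel columns grow to the right and rows downward; lengths in m; the calibration is good to about 2 mm. A picture is of the moment at which its call begins: read the wrist's pose just before it. camera_params takes no time and is no camera call; for the wrist camera it gives the pose at the moment of the call.
- r.finish_job(): hands the job in; it is judged then, once.
Trained networks look in the newest picture that a camera, given by its name, has taken for a name from the list of things; names that differ only in an ending like _2 or _b are one class to them, and where a whole thing is asked for, a point or a joint stands for the part that bears it (a point fixed in the world has none). Each returns a list of dicts, best first, with "score" (0 to 1); they miss things now and then, are a little off and sometimes report something else, mostly with a low value. They report only what shows in the picture. A call takes as long as a camera call.
- r.spot_in(camera, name): "extent" ([left, top, right, bottom] in pixels, round what is visible of it).
- r.regions_of(camera, name): "mask" (384x512 bool, what is visible of it) and "extent" ([left, top, right, bottom] in pixels, round what is visible of it).
- r.pinpoint(camera, name): "location" ([column, row] in pixels: a listed point, or the origin of a listed thing).
The state is a dict: "t": time; "q": joint angles; "qd": joint speeds; "tau": joint torques, N m; "position": TCP position; "tool_rot": TCP orientation; "ft_force": force on the tool from outside, world axes, zero at the start; "moment": the same for the moment, N m; "opening": finger opening in m; "finger_force": force on a finger pad.
Only numpy, scipy, OpenCV 4.12 (cv2) and the standard library are available. Lean on these libraries where they do the work, as an engineer would, in place of code of your own. Each camera call takes 0.05 s, during which the arm holds its last target. There are 200 camera calls.

## Task

Draw the ball-ended stylus out of the covered tool rack by its shank, lay it on the two-post rest and let go, then take it again by its wooden handle. Set its ball on the floor of the jade panel's groove in the wide pocket and run it along the groove to the narrow end, slowly (about 2 to 3 cm a second), with light pressure and without lifting out of the groove on the way, then lift it off there and lay the stylus back on the rest. Leave the scraper in the rack and the other things on the bench alone.

Things in the scene. Friction and masses are not known exactly. Their poses are not given: they have to be found in the camera images.
- stylus: Loose ball-ended stylus, 60 g. Origin: centre of its wooden handle, on the axis; +x runs to the ball. Handle 14 mm square, x -55 to 55 mm. Steel shank 8 mm square to x 115. Neck 5 mm round to x 131. Ball 8 mm across, centre at x 135. It starts level in one of the rack's slots, axis 22 mm above the bench, only the front 66 mm or so sticking out
- stylus_tip (a point): Centre of the stylus's ball (8 mm diameter)
- scraper: Bystander in the rack's other slot: same handle as the stylus, but the shank ends in a flat blade 18 mm wide and 4 mm thick
- rack: Fixed light-wood tool rack, 140 (x) x 150 (y) x 45 mm high; origin under its centre. Two slots along x at y = -34 and +34 mm, 24 mm wide, floor at z 15 mm, 22 mm high, wholly covered; mouths at its x = +70 mm end, closed at the other. A tool comes out straight along +x; the stylus is clear after about 135 mm
- rest: Fixed dark-wood rest; origin under its centre. Foot 110 (x) x 70 (y) x 8 mm; two posts 12 mm thick at x -40 and +40 mm, 50 mm wide, each with a notch 28 mm wide (y), its floor at z 35 mm, cheeks to z 47. The handle lies in both notches along x (tip either way), centred, stylus axis at z 42 mm; the 68 mm between the posts are free for fingers
- panel: Fixed jade panel 164 (x) x 100 (y) mm, face at z 24 mm, in a wooden cradle; origin under its centre. A groove 12 mm wide, 6 mm deep, floor z 18 mm, runs in 3 straight legs through the seam points. It starts in a pocket 24 x 28 mm (x -72 to -48, y -29 to -1) and ends closed at x 67. To clear its walls lean the stylus along the panel's x (either way), handle 30 degrees or more above level
- seam_start (a point): On the groove floor, centre of the wide pocket, panel frame (-60, -15, 18) mm
- seam_bend1 (a point): On the groove floor at the first bend, panel frame (-25, -15, 18) mm
- seam_bend2 (a point): On the groove floor at the second bend, panel frame (25, 15, 18) mm
- seam_end (a point): On the groove floor near its narrow end, panel frame (60, 15, 18) mm; the ball's centre can go 3 mm further
- bowl: Bystander: white water bowl, 90 mm across, 55 mm high, origin under its centre
- discs: Bystander: red-brown grinding stone, 60 mm across, 16 mm high
- offcut: Bystander: pale jade offcut 60 x 40 x 22 mm

How it is judged:
By the outcome, as a careful person would: the job done as asked, in the order asked, and still so for the second after the job is handed in, with the robot touching nothing.
It also fails if it takes over 72 s, if anything falls off the work surface, if the arm or the gripper's body presses on something with over 40 N, if the wrist force passes 120 N, or if a joint passes its speed limit or range.

## Working session

There is one attempt and no reset: what is moved stays moved. The work goes in short steps, Python scripts to look and compute and a tool call to move; the robot and the scene stay as the last step left them, time stands still between calls to the robot, and variables do not carry over. Pictures are saved under pics/ and viewed, at most 10 in all, crops included, and the job is handed in when it is done.

Besides the shell and the picture viewer there is one more tool, called after ">>>" by a JSON object that holds its "method" and its "body", one argument or row to a line. drive_tool: Moves the arm, as the interface text tells. Its arguments: {"type":"object","properties":{"series":{"type":"array"},"claw":{"type":"number"},"newtons":{"type":"number"}},"required":["series"]}

```bash
mkdir -p pics; cat > h.py <<'E'
from plant import r
import numpy as np, cv2
from scipy.spatial.transform import Rotation as R
def P(c): 
    p=r.camera_params(c); return np.array(p["intrinsics"]),np.array(p["cam_to_world"])
def ray(c,px,z):
    K,T=P(c); d=T[:3,:3]@np.linalg.solve(K,[px[0],px[1],1.]); o=T[:3,3]; return o+d*(z-o[2])/d[2]
def proj(c,X):
    K,T=P(c); p=np.linalg.inv(T)@np.append(X,1); q=K@p[:3]; return q[:2]/q[2]
def tri(obs):
    A=np.zeros((3,3));b=np.zeros(3)
    for c,px in obs:
        K,T=P(c); d=T[:3,:3]@np.linalg.solve(K,[px[0],px[1],1.]); d/=np.linalg.norm(d); M=np.eye(3)-np.outer(d,d); A+=M;b+=M@T[:3,3]
    return np.linalg.solve(A,b)
def save(c,n):
    im=r.grab_frame(c); cv2.imwrite("pics/"+n,im[:,:,::-1]); return im
def rot():
    q=r.state()["tool_rot"]; return R.from_quat([q[1],q[2],q[3],q[0]])
E
python3 - <<'E'
from h import *
np.set_printoptions(precision=4,suppress=True)
a=save("scene","a.png");b=save("side","b.png")
cv2.imwrite("pics/ab.png",cv2.resize(np.hstack([a,b])[:,:,::-1],(800,300)))
for n in ["stylus","stylus_tip","scraper","rack","rest","panel","seam_start","seam_bend1","seam_bend2","seam_end","bowl","discs","offcut"]:
    o=[]
    for c in ["scene","side"]:
        d=r.pinpoint(c,n)
        if d: o.append((c,d[0]["location"])); print(n,c,np.round(d[0]["location"],1),round(d[0]["score"],2), ray(c,d[0]["location"],{'se':.018,'st':.022}.get(n[:2],0)))
    if len(o)==2: print("   tri",tri(o))
s=r.state();print(s["t"],s["position"],s["tool_rot"],rot().as_matrix(),s["opening"])
for c in["scene","side"]:print(P(c))
E
```

```text
stylus_tip scene [247.  118.7] 0.38 [0.4589 0.1502 0.022 ]
stylus_tip side [272.3 279.3] 0.44 [0.4443 0.1529 0.022 ]
   tri [0.4506 0.1532 0.0173]
scraper scene [182.6 205.6] 0.26 [ 0.4923 -0.1743  0.    ]
rack scene [285.  110.2] 0.73 [0.5109 0.266  0.    ]
rack side [222.9 319.6] 0.87 [0.4918 0.2849 0.    ]
   tri [ 0.4996  0.2813 -0.013 ]
rest scene [281.9 182.7] 0.94 [0.6423 0.0009 0.    ]
panel scene [173.9 214.3] 0.96 [ 0.4922 -0.2046  0.    ]
panel side [326.2 176. ] 0.77 [ 0.4927 -0.2263 -0.    ]
   tri [ 0.4934 -0.2135  0.0096]
seam_start scene [140.1 211.2] 0.91 [ 0.4387 -0.2461  0.018 ]
seam_start side [348.7 173.8] 0.66 [ 0.4369 -0.2488  0.018 ]
   tri [ 0.4378 -0.247   0.0186]
seam_bend1 scene [183.  206.1] 0.93 [ 0.5061 -0.1886  0.018 ]
seam_bend1 side [311.5 174.3] 0.87 [ 0.5239 -0.1948  0.018 ]
   tri [ 0.5165 -0.1918  0.0255]
seam_bend2 scene [183.  206.1] 0.93 [ 0.5061 -0.1886  0.018 ]
seam_bend2 side [311.5 174.3] 0.87 [ 0.5239 -0.1948  0.018 ]
   tri [ 0.5165 -0.1918  0.0255]
seam_end scene [198.2 218.8] 0.97 [ 0.5549 -0.2021  0.018 ]
seam_end side [303.9 171.8] 0
[... 558 characters left out ...]
9583  0.2858 -0.    ]
 [ 0.2858 -0.9583 -0.    ]
 [-0.      0.     -1.    ]] 0.08515566453819963
(array([[473.6756,   0.    , 259.9858],
       [  0.    , 473.6756, 179.6847],
       [  0.    ,   0.    ,   1.    ]]), array([[ 0.866 ,  0.3448, -0.3621,  0.9888],
       [ 0.4998, -0.5758,  0.6471, -0.7213],
       [ 0.0147, -0.7414, -0.671 ,  0.7314],
       [ 0.    ,  0.    ,  0.    ,  1.    ]]))
(array([[482.3557,   0.    , 260.1331],
       [  0.    , 482.3557, 191.415 ],
       [  0.    ,   0.    ,   1.    ]]), array([[-0.8528, -0.3767,  0.3617,  0.1462],
       [-0.5221,  0.6322, -0.5725,  0.6692],
       [-0.0131, -0.677 , -0.7358,  0.9653],
       [ 0.    ,  0.    ,  0.    ,  1.    ]]))
```

View pics/a.png

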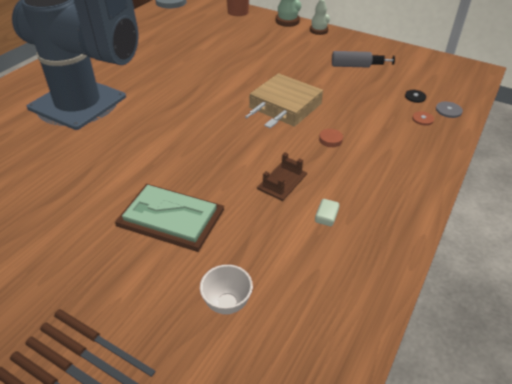

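View pics/b.png

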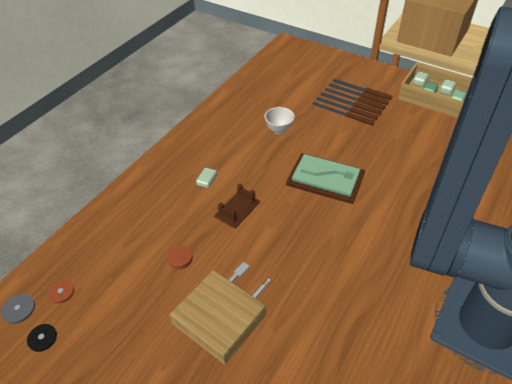

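The scene view shows the rack with the stylus tip near (247,116) and the scraper blade near (277,121). The panel is near (172,214), with its pocket at (140,209), and the rest is near (283,178). The side view agrees: stylus tip (269,280), scraper blade (242,268).

```bash
python3 - <<'E'
from h import *
np.set_printoptions(precision=3,suppress=True)
K,T=P("wrist"); s=r.state(); print(K); Rt=rot().as_matrix(); print(Rt.T@T[:3,:3]); print(Rt.T@(T[:3,3]-s["position"])); print(s["t"])
print(Rt.T@(np.array([.49,-.21,.28])-s["position"])*1000)
E
```

```text
[[318.346   0.    253.911]
 [  0.    318.346 191.43 ]
 [  0.      0.      1.   ]]
[[-0.001 -0.955 -0.298]
 [ 1.    -0.001  0.001]
 [-0.001 -0.298  0.955]]
[ 0.077  0.    -0.142]
1.4
[ 409.569 -183.729  -48.716]
```

>>> {"method": "drive_tool", "body": {
  "series": [
    [[55, -23, 8], 0],
    [[55, -23, 8], 0],
    [[55, -23, 8], 0],
    [[55, -23, 8], 0]
  ],
  "claw": 0.4
}}

```text
t: 1.9
position: [0.3358, -0.3509, 0.1993]
tool_rot: [0.0, 0.99, 0.144, 0.0]
ft_force: [0.8, -0.4, 1.0]
opening: 0.0513
finger_force: 0.0
```

>>> {"method": "drive_tool", "body": {
  "series": [
    [[55, -23, 8], 0],
    [[55, -23, 8], 0],
    [[55, -23, 8], 0],
    [[55, -23, 8], 0],
    [[0, 0, 0], 0]
  ]
}}

```text
t: 2.52
position: [0.5209, -0.1977, 0.1658]
tool_rot: [-0.001, 0.989, 0.147, -0.0]
ft_force: [-1.3, 0.1, 0.5]
opening: 0.0511
finger_force: 0.0
```

```bash
cat >> h.py <<'E'
np.set_printoptions(precision=4,suppress=True)
def look(n,names,zs):
    K,T=P("wrist"); im=save("wrist",n)
    s=r.state(); print("t",s["t"],"pos",s["position"],"op",s["opening"])
    for nm,z in zip(names,zs):
        for d in r.pinpoint("wrist",nm)[:2]: print(nm,np.round(d["location"],1),round(d["score"],2),ray("wrist",d["location"],z))
    return im
E
python3 - <<'E'
from h import *
im=look("w1.png",["panel","seam_start","seam_bend1","seam_bend2","seam_end","rest"],[0,.018,.018,.018,.018,0])
m=r.regions_of("wrist","panel")
for d in m[:2]:
    c=max(cv2.findContours(d["mask"].astype(np.uint8),0,2)[0],key=cv2.contourArea)
    print(d["score"],d["extent"],cv2.minAreaRect(c))
E
```

```text
t 2.575 pos [ 0.5197 -0.1994  0.1664] op 0.05137242194033094
panel [257.9 204.1] 0.88 [ 0.4885 -0.2143  0.    ]
panel [254.3 183.8] 0.68 [ 0.5083 -0.2046  0.    ]
seam_start [271.  263.8] 0.83 [ 0.4355 -0.2449  0.018 ]
seam_bend1 [252.6 182.1] 0.84 [ 0.5138 -0.2024  0.018 ]
seam_bend1 [276.7 232.5] 0.59 [ 0.4705 -0.2403  0.018 ]
seam_bend2 [252.6 182.1] 0.84 [ 0.5138 -0.2027  0.018 ]
seam_bend2 [276.7 232.5] 0.59 [ 0.4704 -0.2406  0.018 ]
seam_end [258.4 145.7] 0.86 [ 0.5486 -0.1982  0.018 ]
0.72 [192.8, 102.0, 346.5, 296.3] ((265.1375732421875, 199.2183380126953), (138.705810546875, 183.9718780517578), 7.594643592834473)
```

View pics/w1.png

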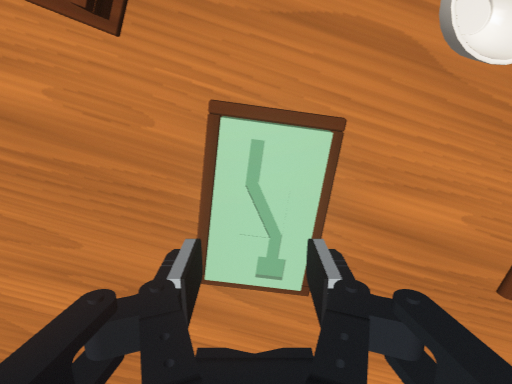

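The wrist view shows the whole panel. The jade corners are at about (221,117), (333,131), (303,294) and (204,283). The pocket is at (271,266), the bends at (277,233) and (252,182), and the end at (258,146). The distances between seam points match the drawing. Next I look at the rest.

>>> {"method": "drive_tool", "body": {
  "series": [
    [[53, -38, 0], 0],
    [[53, -38, 0], 0],
    [[53, -38, 0], 0],
    [[53, -38, 0], 0],
    [[0, 0, 0], 0]
  ]
}}

```text
t: 3.55
position: [0.6734, -0.0001, 0.1652]
tool_rot: [-0.001, 0.989, 0.147, -0.001]
ft_force: [-0.9, 0.1, -0.2]
opening: 0.0513
finger_force: 0.0
```

```bash
python3 - <<'E'
from h import *
im=look("w2.png",["rest","stylus_tip"],[0,.022])
for d in r.regions_of("wrist","rest")[:1]:
    c=max(cv2.findContours(d["mask"].astype(np.uint8),0,2)[0],key=cv2.contourArea)
    print(d["score"],d["extent"]); print(cv2.boxPoints(cv2.minAreaRect(c)))
K,T=P("wrist"); np.savez("w2.npz",K=K,T=T)
E
```

```text
t 3.6 pos [ 0.6724 -0.0023  0.166 ] op 0.051186432269398466
rest [242.9 201.2] 0.57 [ 0.6402 -0.0018  0.    ]
rest [ 56.9 325.2] 0.38 [0.4308 0.1643 0.    ]
stylus_tip [ 59.  324.7] 0.96 [0.4542 0.1514 0.022 ]
0.84 [182.1, 153.9, 301.7, 258.7]
[[174.8 223.6]
 [199.3 150.1]
 [305.2 185.4]
 [280.7 258.9]]
```

View pics/w2.png

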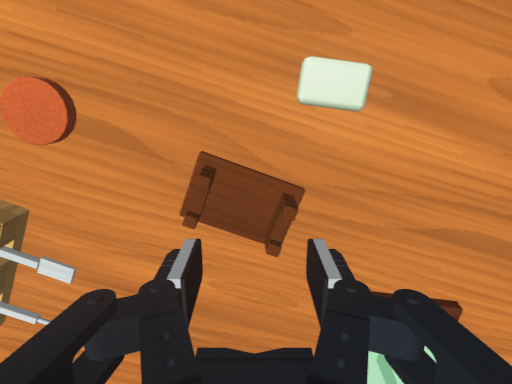

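>>> {"method": "drive_tool", "body": {
  "series": [
    [[-60, -45, 0], 0],
    [[-60, -45, 0], 0],
    [[-40, -45, 0], 0],
    [[0, 0, 0], 0]
  ]
}}

```text
t: 4.25
position: [0.4986, 0.0718, 0.1668]
tool_rot: [-0.0, 0.989, 0.145, -0.002]
ft_force: [0.4, 0.9, -0.6]
opening: 0.0512
finger_force: 0.0
```

```bash
python3 - <<'E'
from h import *
im=look("w3.png",["rack","stylus","stylus_tip","scraper","rest"],[0,.022,.022,.022,0])
K,T=P("wrist"); np.savez("w3.npz",K=K,T=T)
for n in ["stylus","scraper","rack"]:
  for d in r.regions_of("wrist",n)[:1]:
    c=max(cv2.findContours(d["mask"].astype(np.uint8),0,2)[0],key=cv2.contourArea)
    b=cv2.boxPoints(cv2.minAreaRect(c)); print(n,d["score"],b); print([list(np.round(ray("wrist",p,.022 if n!="rack" else .045),4)) for p in b])
E
```

```text
t 4.3 pos [0.5016 0.0709 0.1676] op 0.0511641726806238
stylus_tip [155.1 193.6] 0.81 [0.4646 0.1557 0.022 ]
scraper [155.9 196.2] 0.36 [0.4624 0.1545 0.022 ]
rest [374.3  43.3] 0.98 [0.6497 0.0009 0.    ]
rest [ 31.7 102.6] 0.51 [0.5114 0.289  0.    ]
scraper 0.66 [[ 92.4828 107.7931]
 [100.4138  87.9655]
 [183.6897 121.2759]
 [175.7586 141.1035]]
[[np.float64(0.5264), np.float64(0.2239), np.float64(0.022)], [np.float64(0.5448), np.float64(0.2197), np.float64(0.022)], [np.float64(0.5377), np.float64(0.145), np.float64(0.022)], [np.float64(0.5186), np.float64(0.148), np.float64(0.022)]]
rack 0.8 [[-50.4548 186.6553]
 [  0.1404   2.4891]
 [132.9006  38.9617]
 [ 82.3055 223.1279]]
[[np.float64(0.4291), np.float64(0.3227), np.float64(0.045)], [np.float64(0.5859), np.float64(0.2888), np.float64(0.045)], [np.float64(0.5894), np.float64(0.1912), np.float64(0.045)], [np.float64(0.4274), np.float64(0.2083), np.float64(0.045)]]
```

View pics/w3.png

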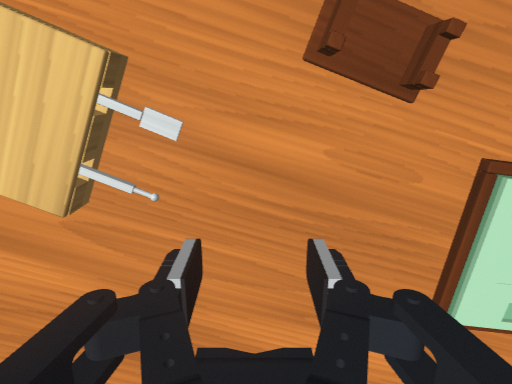

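The wrist views show stylus ball at (155,197) with the shank back to (80,170), the scraper blade at (160,123), and the rest near (385,45). The arm was still settling during these pictures, so I retake them at rest with the pose taken first.

```bash
cat >> h.py <<'E'
def shot(n):
    K,T=P("wrist"); im=save("wrist",n)
    def rw(px,z):
        d=T[:3,:3]@np.linalg.solve(K,[px[0],px[1],1.]); return (T[:3,3]+d*(z-T[2,3])/d[2])
    return im,rw,K,T
E
python3 - <<'E'
from h import *
for i in range(2): r.grab_frame("wrist")
im,rw,K,T=shot("w4.png"); s=r.state(); print(s["t"],s["position"],rot().as_matrix()[:2,0])
hsv=cv2.cvtColor(im,cv2.COLOR_RGB2HSV)
m=((hsv[...,1]<60)&(hsv[...,2]>90)).astype(np.uint8)
m[225:]=0; m[:,250:]=0
n,l,st,ce=cv2.connectedComponentsWithStats(m)
for i in range(1,n):
    if st[i,4]>30:
        ys,xs=np.where(l==i); p=np.c_[xs,ys].astype(np.float32)
        v=cv2.fitLine(p,cv2.DIST_L1,0,.01,.01).ravel(); t=(p-v[2:])@v[:2]; t0,t1=t.min(),t.max()
        e=[v[2:]+v[:2]*k for k in(t0,t1)]
        print(st[i],e,[rw(q,.023) for q in e])
for nm,z in[("stylus_tip",.022),("rest",0)]:
    for d in r.pinpoint("wrist",nm)[:1]: print(nm,d["location"],rw(d["location"],z))
d=r.regions_of("wrist","rest")[0]
c=max(cv2.findContours(d["mask"].astype(np.uint8),0,2)[0],key=cv2.contourArea); print([rw(q,.0) for q in cv2.boxPoints(cv2.minAreaRect(c))])
E
```

```text
4.85 [0.5041 0.0714 0.1672] [0.9584 0.2854]
[  95  100   86   47 1293] [array([ 95.5372, 104.1321], dtype=float32), array([177.5858, 137.6749], dtype=float32)] [array([0.5296, 0.2216, 0.023 ]), array([0.5215, 0.1472, 0.023 ])]
[ 77 170  80  37 729] [array([ 77.4483, 174.1119], dtype=float32), array([156.081 , 203.7853], dtype=float32)] [array([0.4624, 0.2287, 0.023 ]), array([0.4544, 0.1533, 0.023 ])]
rest [372.6, 49.9] [0.6429 0.0015 0.    ]
[array([0.6089, 0.062 , 0.    ]), array([0.6824, 0.0575, 0.    ]), array([ 0.6798, -0.0662,  0.    ]), array([ 0.6027, -0.0715,  0.    ])]
```

>>> {"method": "drive_tool", "body": {
  "series": [
    [[0, 0, 9], 0.179],
    [[0, 0, 9], 0.179],
    [[0, 0, 9], 0.179],
    [[0, 0, 9], 0.179],
    [[0, 0, 9], 0.179]
  ]
}}

```text
t: 5.62
position: [0.466, -0.0786, 0.1224]
tool_rot: [-0.066, 0.978, -0.197, -0.003]
ft_force: [-0.1, -0.8, 0.6]
opening: 0.0512
finger_force: 0.0
```

>>> {"method": "drive_tool", "body": {
  "series": [
    [[0, 0, 9], 0.179],
    [[0, 0, 9], 0.179],
    [[0, 0, 9], 0.179],
    [[0, 0, 9], 0.179],
    [[0, 0, 9], 0.179]
  ]
}}

```text
t: 6.25
position: [0.3176, -0.2284, 0.0792]
tool_rot: [-0.155, 0.861, -0.485, -0.025]
ft_force: [0.2, -0.9, -0.9]
opening: 0.0515
finger_force: 0.0
```

>>> {"method": "drive_tool", "body": {
  "series": [
    [[0, 0, 0], 0.179],
    [[0, 0, 0], 0],
    [[0, 0, 0], 0]
  ]
}}

```text
t: 6.62
position: [0.2806, -0.2453, 0.0796]
tool_rot: [-0.17, 0.825, -0.537, -0.031]
ft_force: [0.2, 0.0, -0.1]
opening: 0.0512
finger_force: 0.0
```

```bash
cat >> h.py <<'E'
def delta(X,psi=None):
    s=r.state(); M=rot().as_matrix(); d=M.T@(np.array(X)-s["position"])*1000
    a=np.degrees(np.arctan2(M[1,0],M[0,0])); print("t",s["t"],"pos",s["position"],"psi",a,"q",np.round(s["q"],3),"delta mm",d)
    if psi is not None: print("roll rad",np.radians((a-psi+180)%360-180))
E
python3 - <<'E'
from h import *
delta([.459,.197,.005],-96.1)
im,rw,K,T=shot("w5.png")
hsv=cv2.cvtColor(im,cv2.COLOR_RGB2HSV)
m=((hsv[...,1]<60)&(hsv[...,2]>90)).astype(np.uint8); m[235:]=0
n,l,st,ce=cv2.connectedComponentsWithStats(m)
for i in range(1,n):
    if st[i,4]>30: print(st[i],ce[i],rw(ce[i],.023))
print(proj("wrist",[.4548,.157,.022]))
E
```

```text
t 6.625 pos [ 0.2806 -0.2453  0.0796] psi -64.36920723686686 q [-1.124 -0.126 -0.416  1.517  0.258  3.141] delta mm [-295.213  -302.8359  232.7449]
roll rad 0.5538068079846624
[    0    23   101   164 10244] [ 46.9322 108.6849] [ 0.4456 -0.2265  0.023 ]
[ 41.3993 356.8156]
```

View pics/w5.png

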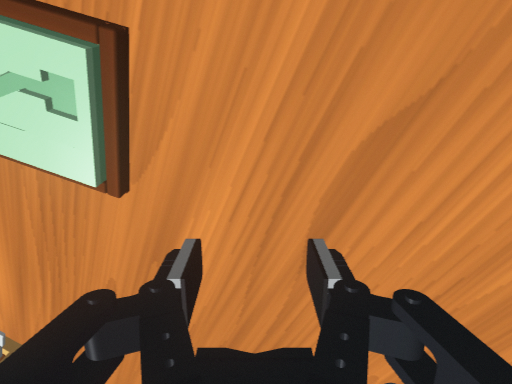

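The roll ran joint 6 into its limit (3.141) and the tool tilted and drifted. In the picture only the panel shows, at the left edge. I roll back the other way and check the attitude.

>>> {"method": "drive_tool", "body": {
  "series": [
    [[0, 0, -20], -0.18],
    [[0, 0, -20], -0.18],
    [[0, 0, -20], -0.18],
    [[0, 0, 0], -0.18],
    [[0, 0, 0], 0]
  ]
}}

```text
t: 7.3
position: [0.2736, -0.2636, 0.1363]
tool_rot: [-0.17, 0.962, -0.212, 0.031]
ft_force: [0.3, -0.4, -0.4]
opening: 0.0512
finger_force: 0.0
```

```bash
python3 - <<'E'
from h import *
delta([.459,.197,.17],-96.1); M=rot().as_matrix(); print(M)
E
```

```text
t 7.3 pos [ 0.2736 -0.2636  0.1363] psi -24.681436792564682 q [-1.157 -0.121 -0.298  1.639  0.249  2.387] delta mm [ -24.2615 -477.7397  137.2531]
roll rad 1.246489075013428
[[ 0.9086 -0.3967  0.1309]
 [-0.4175 -0.8527  0.3141]
 [-0.013  -0.34   -0.9403]]
```

```bash
python3 - <<'E'
from h import *
for n,p in [("tray front",(400,100)),("tray right",(455,118)),("shelf leg",(378,60)),("shelf edge",(470,75)),("knives",(375,120)),("table edge",(300,40)),("tbl corner",(280,35))]: print(n,ray("side",p,0))
for p in [(0,85),(0,60),(100,0),(30,360),(60,315),(5,100)]: print(p,ray("scene",p,0))
s=r.state(); K,T=P("wrist"); print(s["q"])
E
```

```text
tray front [ 0.4397 -0.663   0.    ]
tray right [ 0.2591 -0.6615  0.    ]
shelf leg [ 0.5919 -0.8492  0.    ]
shelf edge [ 0.2825 -0.9208  0.    ]
knives [ 0.4703 -0.5254  0.    ]
table edge [ 0.9001 -0.8294  0.    ]
tbl corner [ 0.9845 -0.8231  0.    ]
(0, 85) [-0.2599 -0.0491  0.    ]
(0, 60) [-0.3864  0.0496  0.    ]
(100, 0) [-0.4665  0.5697  0.    ]
(30, 360) [ 0.4928 -0.5802  0.    ]
(60, 315) [ 0.4712 -0.4979  0.    ]
(5, 100) [-0.1809 -0.0945  0.    ]
[-1.157  -0.1211 -0.298   1.6387  0.2487  2.3868]
```

>>> {"method": "drive_tool", "body": {
  "series": [
    [[0, 0, -5], -0.18],
    [[0, 0, -5], -0.18],
    [[0, 0, -5], -0.18],
    [[0, 0, -5], -0.18],
    [[0, 0, -5], -0.18]
  ]
}}

```text
t: 7.92
position: [0.2697, -0.2711, 0.1592]
tool_rot: [-0.14, 0.958, 0.23, 0.102]
ft_force: [1.0, 0.9, -0.3]
opening: 0.0509
finger_force: 0.0
```

>>> {"method": "drive_tool", "body": {
  "series": [
    [[0, 0, -5], -0.18],
    [[0, 0, -5], -0.18],
    [[0, 0, -5], -0.18],
    [[0, 0, -5], -0.18],
    [[0, 0, -5], -0.18]
  ]
}}

```text
t: 8.55
position: [0.2665, -0.279, 0.1828]
tool_rot: [-0.082, 0.763, 0.623, 0.153]
ft_force: [-0.0, 0.1, 0.4]
opening: 0.0513
finger_force: 0.0
```

>>> {"method": "drive_tool", "body": {
  "series": [
    [[0, 0, -5], -0.18],
    [[0, 0, -5], -0.18]
  ]
}}

```text
t: 8.8
position: [0.2652, -0.2822, 0.1921]
tool_rot: [-0.053, 0.639, 0.75, 0.165]
ft_force: [-0.1, -0.7, 0.2]
opening: 0.0514
finger_force: 0.0
```

```bash
python3 - <<'E'
from h import *
delta([.40,.05,.25]); M=rot().as_matrix(); print(M)
print(M.T@np.array([-.24,.33,0])*1000)
E
```

```text
t 8.8 pos [ 0.2652 -0.2822  0.1921] psi 100.74758986070219 q [-1.192 -0.098 -0.167  1.757  0.24   0.189] delta mm [305.0037 184.963   68.0097]
[[-0.1784  0.9753  0.1305]
 [ 0.94    0.1298  0.3155]
 [ 0.2908  0.1789 -0.9399]]
[ 353.0239 -191.2412   72.8077]
```

>>> {"method": "drive_tool", "body": {
  "series": [
    [[44, 26, 10], 0],
    [[44, 26, 10], 0],
    [[44, 26, 10], 0],
    [[44, 26, 10], 0]
  ]
}}

```text
t: 9.3
position: [0.3413, -0.0894, 0.2244]
tool_rot: [-0.054, 0.641, 0.748, 0.165]
ft_force: [1.0, -0.9, 0.7]
opening: 0.0511
finger_force: 0.0
```

>>> {"method": "drive_tool", "body": {
  "series": [
    [[44, 26, 10], 0],
    [[44, 26, 10], 0],
    [[44, 26, 10], 0],
    [[44, -24, 9], 0],
    [[44, -24, 9], 0]
  ]
}}

```text
t: 9.93
position: [0.3368, 0.1364, 0.2482]
tool_rot: [-0.054, 0.641, 0.748, 0.164]
ft_force: [0.5, 1.6, 0.3]
opening: 0.0512
finger_force: 0.0
```

>>> {"method": "drive_tool", "body": {
  "series": [
    [[44, -24, 9], 0],
    [[44, -24, 9], 0],
    [[44, -24, 9], 0],
    [[44, -24, 9], 0],
    [[44, -24, 9], 0]
  ]
}}

```text
t: 10.55
position: [0.1864, 0.3418, 0.2488]
tool_rot: [-0.054, 0.641, 0.748, 0.165]
ft_force: [1.0, 0.6, 0.4]
opening: 0.0514
finger_force: 0.0
```

```bash
python3 - <<'E'
from h import *
delta([.117,.276,.25]); M=rot().as_matrix(); print(M)
E
```

```text
t 10.55 pos [0.1864 0.3418 0.2488] psi 100.41379964540484 q [ 0.792 -0.697 -0.479  1.463  0.129  2.23 ] delta mm [-49.5629 -75.6896 -30.9918]
[[-0.1729  0.9761  0.1314]
 [ 0.9407  0.1241  0.3159]
 [ 0.292   0.1782 -0.9397]]
```

>>> {"method": "drive_tool", "body": {
  "series": [
    [[-24, -15, -10], 0],
    [[-24, -15, -10], 0],
    [[-24, -15, -10], 0],
    [[-24, -15, -10], 0],
    [[-24, -15, -10], 0]
  ]
}}

```text
t: 11.18
position: [0.1446, 0.2154, 0.2572]
tool_rot: [-0.057, 0.641, 0.75, 0.15]
ft_force: [-0.1, -0.4, 1.4]
opening: 0.0513
finger_force: 0.0
```

```bash
cat >> h.py <<'E'
def tilt():
    s=r.state(); M=rot().as_matrix(); t=M[:,2]; p=s["position"]
    print("t",s["t"],"pos",p,"az",np.degrees(np.arctan2(p[1],p[0])),"r",np.hypot(p[0],p[1]),"alpha",np.degrees(np.arccos(-t[2])),"beta",np.degrees(np.arctan2(t[1],t[0])),"q",np.round(s["q"],3)); print(M)
E
python3 -c "
from h import *
tilt()"
```

```text
t 11.175 pos [0.1446 0.2154 0.2572] az 56.13356301629119 r 0.2594034880943481 alpha 18.483413314701764 beta 70.28848231329215 q [ 0.411 -0.989 -0.561  1.774  0.233  1.851]
[[-0.1715  0.9794  0.1069]
 [ 0.9451  0.1329  0.2985]
 [ 0.2781  0.1523 -0.9484]]
```

>>> {"method": "drive_tool", "body": {
  "series": [
    [[37, -45, 4], 0],
    [[37, -45, 4], 0],
    [[-16, -10, -6], 0],
    [[-16, -10, -6], 0],
    [[-16, -10, -6], 0]
  ]
}}

```text
t: 11.8
position: [0.0696, 0.2324, 0.2744]
tool_rot: [-0.049, 0.644, 0.753, 0.128]
ft_force: [-0.7, -0.1, -0.3]
opening: 0.0516
finger_force: 0.0
```

```bash
python3 -c "
from h import *
tilt()"
```

```text
t 11.8 pos [0.0696 0.2324 0.2744] az 73.32525294705277 r 0.24257803426058153 alpha 15.716109462103068 beta 70.25222147283519 q [ 0.87  -0.99  -0.515  1.788  0.095  2.298]
[[-0.1654  0.982   0.0915]
 [ 0.9571  0.1374  0.2549]
 [ 0.2378  0.1298 -0.9626]]
```

>>> {"method": "drive_tool", "body": {
  "series": [
    [[-25, -14, -8], 0],
    [[-25, -14, -8], 0],
    [[-25, -14, -8], 0],
    [[-25, -14, -8], 0],
    [[-25, -14, -8], 0]
  ]
}}

```text
t: 12.42
position: [0.0424, 0.1637, 0.3267]
tool_rot: [-0.036, 0.648, 0.756, 0.084]
ft_force: [-0.3, 0.3, -0.0]
opening: 0.0512
finger_force: 0.0
```

```bash
python3 -c "
from h import *
tilt()"
```

```text
t 12.425 pos [0.0424 0.1637 0.3267] az 75.47421669525333 r 0.16911382111052212 alpha 10.473976475780669 beta 72.86389039071922 q [ 0.7   -0.989 -0.368  2.038  0.099  2.125]
[[-0.1571  0.9861  0.0536]
 [ 0.974   0.1457  0.1737]
 [ 0.1635  0.0795 -0.9833]]
```

>>> {"method": "drive_tool", "body": {
  "series": [
    [[-22, -11, 24], 0],
    [[-22, -11, 24], 0],
    [[-22, -11, 24], 0],
    [[-22, -11, 24], 0],
    [[-22, -11, 24], 0]
  ]
}}

```text
t: 13.05
position: [0.0393, 0.1596, 0.2452]
tool_rot: [-0.021, 0.647, 0.762, 0.026]
ft_force: [-0.6, 0.5, 0.1]
opening: 0.0511
finger_force: 0.0
```

```bash
python3 -c "
from h import *
tilt()"
```

```text
t 13.05 pos [0.0393 0.1596 0.2452] az 76.17557497338909 r 0.1643418558080725 alpha 3.832002884751351 beta 87.53098635319506 q [ 0.817 -0.989 -0.547  1.962  0.044  2.226]
[[-0.1618  0.9868  0.0029]
 [ 0.9846  0.1613  0.0668]
 [ 0.0654  0.0136 -0.9978]]
```

>>> {"method": "drive_tool", "body": {
  "series": [
    [[-22, -8, 22], 0],
    [[-22, -8, 22], 0],
    [[0, 0, 0], 0.135],
    [[0, 0, 0], 0.135]
  ]
}}

```text
t: 13.55
position: [0.0436, 0.1529, 0.2163]
tool_rot: [-0.016, 0.746, 0.666, 0.004]
ft_force: [1.2, 0.3, 0.5]
opening: 0.0514
finger_force: 0.0
```

```bash
python3 -c "
from h import *
tilt(); delta([.459,.197,.09],83.9)"
```

```text
t 13.55 pos [0.0436 0.1529 0.2163] az 74.09639868922248 r 0.15900173212352975 alpha 1.8360571965422172 beta 117.82403235855229 q [ 0.791 -0.989 -0.61   1.941  0.031  2.475]
[[ 0.113   0.9935 -0.015 ]
 [ 0.9932 -0.1126  0.0283]
 [ 0.0265 -0.0181 -0.9995]]
t 13.55 pos [0.0436 0.1529 0.2163] psi 83.50752029598358 q [ 0.791 -0.989 -0.61   1.941  0.031  2.475] delta mm [ 87.4004 410.039  121.2841]
roll rad -0.006850063082339157
```

>>> {"method": "drive_tool", "body": {
  "series": [
    [[12, 51, 15], 0],
    [[12, 51, 15], 0],
    [[11, 51, 15], 0],
    [[11, 51, 15], 0],
    [[11, 51, 15], 0]
  ]
}}

```text
t: 14.18
position: [0.3039, 0.184, 0.1381]
tool_rot: [-0.016, 0.745, 0.667, 0.004]
ft_force: [0.3, 1.1, 0.7]
opening: 0.0511
finger_force: 0.0
```

>>> {"method": "drive_tool", "body": {
  "series": [
    [[11, 51, 15], 0],
    [[10, 51, 15], 0],
    [[10, 51, 15], 0],
    [[0, 0, 0], 0],
    [[0, 0, 0], 0]
  ]
}}

```text
t: 14.8
position: [0.4559, 0.1996, 0.0916]
tool_rot: [-0.016, 0.744, 0.668, 0.003]
ft_force: [-0.3, -0.0, 0.8]
opening: 0.0511
finger_force: 0.0
```

```bash
python3 - <<'E'
from h import *
tilt(); im,rw,K,T=shot("w6.png")
delta([.459,.197,.005],83.9)
hsv=cv2.cvtColor(im,cv2.COLOR_RGB2HSV); print(proj("wrist",[.4548,.157,.022]),proj("wrist",[.459,.197,.022]))
cv2.imwrite("pics/w6m.png",np.uint8(255*((hsv[...,1]<60)&(hsv[...,2]>90))))
for d in r.pinpoint("wrist","stylus_tip")[:1]: print(d,rw(d["location"],.022))
E
```

```text
t 14.8 pos [0.4559 0.1996 0.0916] az 23.648168058667007 r 0.49772450659615936 alpha 1.9141756848873854 beta 120.82364857136302 q [ 0.257 -0.001 -0.229  1.352  0.032  1.937]
[[ 0.1086  0.9939 -0.0171]
 [ 0.9937 -0.1081  0.0287]
 [ 0.0267 -0.0201 -0.9994]]
t 14.85 pos [0.4561 0.1999 0.0926] psi 83.78756851763983 q [ 0.258 -0.003 -0.229  1.352  0.032  1.937] delta mm [-5.0026  4.8341 87.3959]
roll rad -0.001962299550083302
[258.8102 261.8111] [258.8309 210.8673]
{'location': [260.5, 257.9], 'score': 0.92} [0.4562 0.1603 0.022 ]
```

View pics/w6.png

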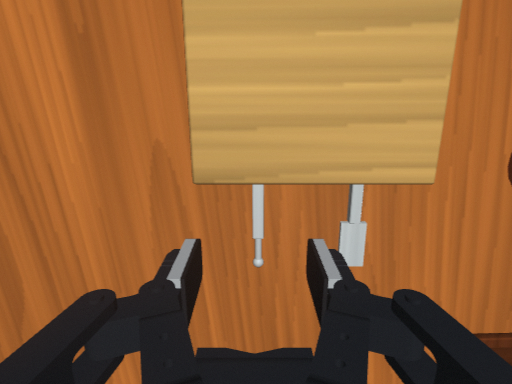

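The view is straight down the slot, with the stylus ball at (258,262) exactly where predicted and the scraper at (352,240), clear of the fingers. I go down and grip the shank.

>>> {"method": "drive_tool", "body": {
  "series": [
    [[-2, 2, 30], 0],
    [[-2, 2, 30], 0],
    [[-1, 1, 26], 0],
    [[0, 0, 0], 0]
  ],
  "claw": 0.6
}}

```text
t: 15.4
position: [0.4574, 0.1969, 0.0054]
tool_rot: [-0.016, 0.744, 0.668, 0.003]
ft_force: [-0.5, 0.2, 0.5]
opening: 0.0341
finger_force: 0.0
```

>>> {"method": "drive_tool", "body": {
  "series": [
    [[0, 0, 0], 0],
    [[0, 0, 0], 0],
    [[0, 0, 0], 0],
    [[0, 0, 0], 0]
  ],
  "claw": 1,
  "newtons": 60
}}

```text
t: 15.9
position: [0.4615, 0.1977, 0.008]
tool_rot: [-0.015, 0.744, 0.668, 0.006]
ft_force: [-0.6, -0.9, 6.1]
opening: 0.0062
finger_force: 59.4
```

```bash
python3 - <<'E'
from h import *
tilt(); s=r.state(); print(s["opening"],s["finger_force"],s["ft_force"])
M=rot().as_matrix(); print(M.T@np.array([-.1055,-.9944,0.02])*140)
E
```

```text
t 15.9 pos [0.4615 0.1977 0.008 ] az 23.195180520052645 r 0.5020319087901245 alpha 1.859328377306849 beta 110.23398657184134 q [ 0.251  0.063 -0.336  1.175  0.032  1.929]
[[ 0.1079  0.9941 -0.0112]
 [ 0.9937 -0.1075  0.0304]
 [ 0.0291 -0.0144 -0.9995]]
0.006199450698995313 59.4100946187973 [-0.5642 -0.9479  6.0646]
[-139.8564    0.2383   -6.871 ]
```

>>> {"method": "drive_tool", "body": {
  "series": [
    [[0, 0, -3], 0],
    [[-20, 0, -0.6], 0],
    [[-30, 0, -0.9], 0],
    [[-30, 0, -0.9], 0],
    [[-30, 0, -0.9], 0]
  ]
}}

```text
t: 16.52
position: [0.4473, 0.087, 0.0089]
tool_rot: [-0.016, 0.744, 0.668, 0.004]
ft_force: [0.1, 1.2, -0.0]
opening: 0.0063
finger_force: 58.7
```

>>> {"method": "drive_tool", "body": {
  "series": [
    [[-30, 0, -0.9], 0],
    [[-15, 0, -10], 0],
    [[-5, 0, -40], 0],
    [[0, 0, -40], 0],
    [[0, 0, 0], 0]
  ]
}}

```text
t: 17.15
position: [0.4474, 0.0353, 0.1034]
tool_rot: [-0.013, 0.744, 0.668, 0.007]
ft_force: [-1.1, 0.4, -0.3]
opening: 0.0065
finger_force: 58.7
```

```bash
python3 - <<'E'
from h import *
tilt(); s=r.state(); print(s["opening"],s["finger_force"],s["ft_force"])
r.grab_frame("wrist")
im,rw,K,T=shot("w7.png"); sc=save("scene","s7.png")
cv2.imwrite("pics/c7.png",np.hstack([cv2.resize(sc[60:252,160:416],(400,300)),cv2.resize(im,(400,300))])[:,:,::-1])
for d in r.pinpoint("wrist","rest")[:1]: print(d,rw(d["location"],0))
d=r.regions_of("wrist","rest")
if d:
    c=max(cv2.findContours(d[0]["mask"].astype(np.uint8),0,2)[0],key=cv2.contourArea); b=cv2.boxPoints(cv2.minAreaRect(c)); print(b,[rw(q,0.008) for q in b])
print(r.pinpoint("scene","stylus_tip")[:1])
E
```

```text
t 17.15 pos [0.4474 0.0353 0.1034] az 4.505458045365623 r 0.4487377236248763 alpha 1.6945825755153698 beta 101.85062659026046 q [-0.091 -0.136 -0.333  1.382  0.028  1.587]
[[ 0.1078  0.9942 -0.0061]
 [ 0.9938 -0.1075  0.0289]
 [ 0.0281 -0.0092 -0.9996]]
0.0065264841465579445 58.73431205749512 [-1.051   0.3726 -0.3404]
{'location': [501.2, 206.7], 'score': 0.82} [0.6417 0.0053 0.    ]
[[451. 141.]
 [511. 141.]
 [511. 292.]
 [451. 292.]] [array([0.5943, 0.0641, 0.008 ]), array([0.6377, 0.0594, 0.008 ]), array([ 0.6514, -0.0688,  0.008 ]), array([ 0.6017, -0.0639,  0.008 ])]
[{'location': [204.3, 116.8], 'score': 0.81}]
```

View pics/c7.png

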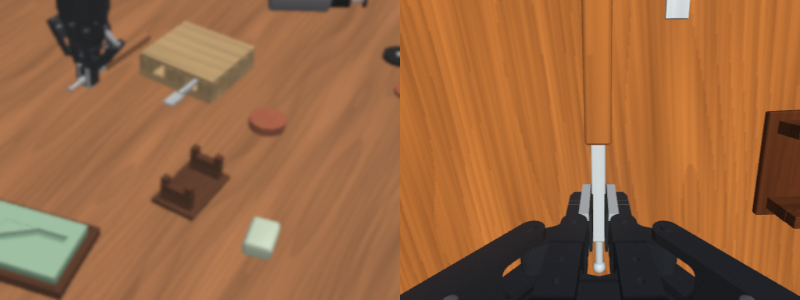

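The stylus is out and level in the grip, with the handle/shank step at (253,184) and the ball at (253,342) in the wrist view. The scraper is still in the rack. I move towards the rest for a closer look.

>>> {"method": "drive_tool", "body": {
  "series": [
    [[-37, 42, 0], 0],
    [[-37, 42, 0], 0],
    [[-37, 42, 0], 0],
    [[0, 0, 0], 0],
    [[0, 0, 0], 0]
  ]
}}

```text
t: 18.08
position: [0.5562, -0.088, 0.0922]
tool_rot: [-0.017, 0.744, 0.668, 0.004]
ft_force: [0.9, -0.3, -1.4]
opening: 0.006
finger_force: 58.8
```

```bash
cat > fitrest.py <<'E'
from h import *
from scipy.optimize import least_squares
def fit(name,K,T,mask,model,x0):
    # silhouette centroid/2nd-moment fit of the foot+posts hull against the mask
    Ti=np.linalg.inv(T)
    def sil(x):
        c,s=np.cos(x[2]),np.sin(x[2]); out=np.zeros((384,512),np.float32)
        for B in model:
            X=np.c_[c*B[:,0]-s*B[:,1]+x[0],s*B[:,0]+c*B[:,1]+x[1],B[:,2],np.ones(len(B))]
            p=(K@(Ti@X.T)[:3]).T; p=p[:,:2]/p[:,2:]
            m=np.zeros((384,512),np.uint8); cv2.fillConvexPoly(m,cv2.convexHull(np.round(p*16).astype(np.int32)),1,shift=4); out=np.maximum(out,m)
        return out
    f=lambda x: np.mean(np.abs(sil(x)-mask))*1000
    from scipy.optimize import minimize
    best=minimize(f,x0,method="Nelder-Mead",options=dict(initial_simplex=[x0,x0+[.006,0,0],x0+[0,.006,0],x0+[0,0,.08]],xatol=1e-5,fatol=1e-3))
    return best.x,best.fun,sil(best.x)
def box(x0,x1,y0,y1,z0,z1): return np.array([[x,y,z] for x in(x0,x1) for y in(y0,y1) for z in(z0,z1)])/1000.
REST=[box(-55,55,-35,35,0,8)]+[box(a-6,a+6,-25,25,0,35) for a in(-40,40)]+[box(a-6,a+6,b,b+11,0,47) for a in(-40,40) for b in(-25,14)]
E
python3 - <<'E'
from fitrest import *
tilt(); im,rw,K,T=shot("w8.png")
for d in r.pinpoint("wrist","rest")[:1]: print(d,rw(d["location"],0))
hsv=cv2.cvtColor(im,cv2.COLOR_RGB2HSV); 
d=r.regions_of("wrist","rest")[0]; mk=d["mask"]; print(d["extent"],mk.sum())
dark=(im[...,0]<125)&(im[...,0]>im[...,2]+12)
e=np.round(d["extent"]).astype(int); w=np.zeros_like(dark); w[max(e[1]-6,0):e[3]+6,max(e[0]-6,0):e[2]+6]=1
for m in (mk, dark&w):
    x,fv,s=fit("r",K,T,m.astype(np.float32),REST,np.array([.641,.0,np.radians(-95)])); print(x[:2],np.degrees(x[2]),fv,m.sum(),s.sum())
v=im.copy(); v[cv2.Canny((s*255).astype(np.uint8),50,100)>0]=[0,255,255]; cv2.imwrite("pics/w8o.png",v[:,:,::-1])
st=r.state()["position"]; Mx=rot().as_matrix()[:,0]
for p in [(253.4,184.3),(253,342)]: X=rw(p,st[2]+.019); print((X-st)@Mx)
E
```

```text
t 18.075 pos [ 0.5562 -0.088   0.0922] az -8.98706567100005 r 0.5630924048684914 alpha 2.0404638527567744 beta 119.87043625148767 q [-0.29   0.186 -0.027  1.383  0.025  1.389]
[[ 0.1084  0.994  -0.0177]
 [ 0.9937 -0.1078  0.0309]
 [ 0.0288 -0.021  -0.9994]]
{'location': [366.9, 58.7], 'score': 0.96} [0.6432 0.0038 0.    ]
[317.3, 1.1, 431.0, 145.0] 15188
[0.6419 0.0043] -94.19888547322495 2.5431315898895264 15188 15668.0
[0.6418 0.0044] -93.32614482278468 2.7567546367645264 15058 15588.0
0.04038096218756369
-0.035223569000565384
```

View pics/w8o.png

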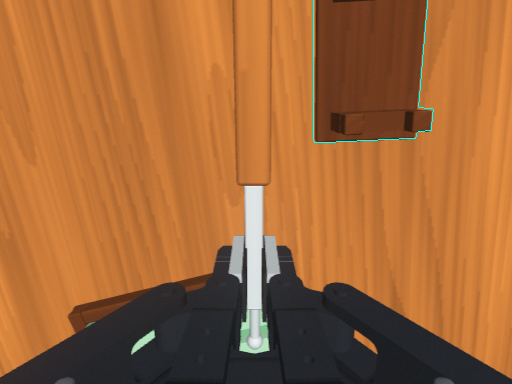

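The overlay fits: the rest's foot and near post match the outline at x 313–433, rows 0–143. The stylus hangs level, with its handle front at (253,184). I move over the rest.

>>> {"method": "drive_tool", "body": {
  "series": [
    [[2, 39, 5], -0.02],
    [[2, 39, 5], -0.02],
    [[0, 0, 10], 0],
    [[0, 0, 0], 0],
    [[0, 0, 0], 0]
  ]
}}

```text
t: 18.85
position: [0.6342, -0.091, 0.0733]
tool_rot: [-0.016, 0.731, 0.683, 0.005]
ft_force: [0.1, 0.0, -0.6]
opening: 0.0065
finger_force: 58.9
```

```bash
python3 - <<'E'
from h import *
delta([.6354,-.0928,.030],86.1)
im,rw,K,T=shot("w9.png")
# rest axis line seen under the stylus: where the handle axis lies at notch level
st=r.state()["position"];M=rot().as_matrix(); z=st[2]+.015
hsv=cv2.cvtColor(im,cv2.COLOR_RGB2HSV); g=((hsv[...,1]<60)&(hsv[...,2]>110)).astype(np.uint8); ys,xs=np.where(g[150:230,200:310]); print(xs.mean()+200, ys.min()+150)
c=(xs.mean()+200,ys.min()+150.); X=rw(c,z); print("handle front off",M.T@(X-st)*1000)
E
```

```text
t 18.85 pos [ 0.6342 -0.091   0.0733] psi 86.10887207097312 q [-0.259  0.39   0.184  1.386  0.025  1.379] delta mm [-2.9194  2.0232 43.1603]
roll rad 0.00015484684995167053
253.3118811881188 186
handle front off [ 38.9914   0.4121 -13.9139]
```

>>> {"method": "drive_tool", "body": {
  "series": [
    [[1, 1, 18], 0],
    [[0, 0, 15], 0],
    [[0, 0, 9], 0],
    [[0, 0, 2], 0],
    [[0, 0, 0], 0]
  ]
}}

```text
t: 19.52
position: [0.6355, -0.0892, 0.0288]
tool_rot: [-0.016, 0.731, 0.683, 0.005]
ft_force: [-1.0, 0.9, 0.2]
opening: 0.0061
finger_force: 59.0
```

>>> {"method": "drive_tool", "body": {
  "series": [
    [[0, 0, 0], 0],
    [[0, 0, 0], 0],
    [[0, 0, 0], 0]
  ],
  "claw": 0.5
}}

```text
t: 19.9
position: [0.6358, -0.0893, 0.0286]
tool_rot: [-0.015, 0.731, 0.683, 0.005]
ft_force: [0.3, -0.7, -0.2]
opening: 0.0429
finger_force: 0.0
```

```bash
python3 - <<'E'
from h import *
tilt(); s=r.state(); print(s["opening"],s["finger_force"],s["ft_force"])
E
```

```text
t 19.9 pos [ 0.6358 -0.0893  0.0286] az -7.992187123288514 r 0.6420314822596418 alpha 1.859881941882466 beta 115.22783119240611 q [-0.256  0.417  0.128  1.303  0.025  1.382]
[[ 0.0681  0.9976 -0.0138]
 [ 0.9973 -0.0677  0.0294]
 [ 0.0284 -0.0158 -0.9995]]
0.04292068690141474 0.0 [ 0.2778 -0.6965 -0.1663]
```

>>> {"method": "drive_tool", "body": {
  "series": [
    [[0, 0, -30], 0],
    [[0, 0, -35], 0],
    [[47, 0, 0], -0.185],
    [[46, 8, 0], -0.185],
    [[0, 0, 0], -0.185]
  ]
}}

```text
t: 20.52
position: [0.6425, 0.0059, 0.0967]
tool_rot: [-0.014, 0.511, 0.859, 0.01]
ft_force: [-0.2, -0.3, 0.2]
opening: 0.0429
finger_force: 0.0
```

>>> {"method": "drive_tool", "body": {
  "series": [
    [[0, 0, 0], -0.185],
    [[0, 0, 0], -0.185],
    [[0, 0, 0], -0.185],
    [[0, 0, 0], -0.185],
    [[0, 0, 0], -0.185]
  ]
}}

```text
t: 21.15
position: [0.6424, 0.0023, 0.0962]
tool_rot: [-0.008, 0.076, 0.997, 0.014]
ft_force: [0.4, 0.4, -0.3]
opening: 0.0429
finger_force: 0.0
```

>>> {"method": "drive_tool", "body": {
  "series": [
    [[0, 0, 0], -0.185],
    [[0, 0, 0], -0.185],
    [[0, 0, 0], -0.185],
    [[0, 0, 0], -0.185],
    [[0, 0, 0], -0.185]
  ]
}}

```text
t: 21.78
position: [0.6424, 0.0023, 0.0962]
tool_rot: [-0.001, -0.377, 0.926, 0.016]
ft_force: [0.3, -0.3, -0.5]
opening: 0.0423
finger_force: 0.0
```

>>> {"method": "drive_tool", "body": {
  "series": [
    [[0, 0, 0], -0.185],
    [[0, 0, 0], -0.185],
    [[0, 0, 0], -0.185],
    [[0, 0, 0], -0.185],
    [[0, 0, 0], 0]
  ]
}}

```text
t: 22.4
position: [0.6423, 0.0023, 0.0962]
tool_rot: [0.005, -0.683, 0.73, 0.016]
ft_force: [0.3, 0.3, -0.1]
opening: 0.0427
finger_force: 0.0
```

```bash
python3 - <<'E'
from h import *
tilt(); r.grab_frame("wrist"); im,rw,K,T=shot("w10.png")
delta([.642,.004,.023],-93.9)
hsv=cv2.cvtColor(im,cv2.COLOR_RGB2HSV)
m=((hsv[...,1]<60)&(hsv[...,2]>110)).astype(np.uint8); m[240:]=0
n,l,st,ce=cv2.connectedComponentsWithStats(m)
for i in range(1,n):
    if st[i,4]>60:
        ys,xs=np.where(l==i); p=np.c_[xs,ys].astype(np.float32); v=cv2.fitLine(p,cv2.DIST_L1,0,.01,.01).ravel(); t=(p-v[2:])@v[:2]
        e=[v[2:]+v[:2]*k for k in(t.min(),t.max())]; print(st[i],[rw(q,.044) for q in e])
for c in("wrist","scene"):
    if c=="scene": r.grab_frame(c)
    for n,z in(("stylus_tip",.042),("stylus",.042)):
        for d in r.pinpoint(c,n)[:1]: print(c,n,d["location"],d["score"],ray(c,d["location"],z))
E
```

```text
t 22.4 pos [0.6423 0.0023 0.0962] az 0.20664720343879964 r 0.6423477598174061 alpha 1.8702244772557537 beta 115.65731220048794 q [-0.114  0.381  0.218  1.425  0.028 -1.619]
[[-0.0668 -0.9977 -0.0141]
 [-0.9974  0.0664  0.0294]
 [-0.0284  0.0161 -0.9995]]
t 22.5 pos [0.6423 0.0023 0.0962] psi -93.87905099770342 q [-0.114  0.381  0.218  1.425  0.028 -1.618] delta mm [ 0.4385 -0.7507 73.2169]
roll rad 0.0003656290650833399
[ 245    0   16  131 1732] [array([ 0.6354, -0.1186,  0.044 ]), array([ 0.6393, -0.0506,  0.044 ])]
[  16  101   91   93 5609] [array([ 0.7681, -0.0735,  0.044 ]), array([ 0.7411, -0.0228,  0.044 ])]
wrist stylus [256.1, 214.6] 0.69 [0.6412 0.005  0.042 ]
scene stylus_tip [247.4, 207.0] 0.7 [ 0.6363 -0.1415  0.042 ]
scene stylus [282.6, 167.9] 0.94 [0.6406 0.0034 0.042 ]
```

>>> {"method": "drive_tool", "body": {
  "series": [
    [[0, -1, 30], 0],
    [[0, 0, 28], 0],
    [[0, 0, 13], 0],
    [[0, 0, 0], 0]
  ]
}}

```text
t: 23.25
position: [0.6412, 0.0045, 0.024]
tool_rot: [0.004, -0.684, 0.73, 0.017]
ft_force: [0.8, 0.2, 1.1]
opening: 0.0429
finger_force: 0.0
```

>>> {"method": "drive_tool", "body": {
  "series": [
    [[0, 0, 0], 0],
    [[0, 0, 0], 0],
    [[0, 0, 0], 0],
    [[0, 0, 0], 0]
  ],
  "claw": 1,
  "newtons": 100
}}

```text
t: 23.75
position: [0.6437, 0.0041, 0.0273]
tool_rot: [0.006, -0.684, 0.73, 0.014]
ft_force: [-0.7, 0.1, 5.7]
opening: 0.0119
finger_force: 98.6
```

>>> {"method": "drive_tool", "body": {
  "series": [
    [[0, 0, -25], 0],
    [[0, 0, -40], 0],
    [[0, 0, -50], 0.18],
    [[0, 0, -50], 0.18],
    [[0, 0, 0], 0.18]
  ]
}}

```text
t: 24.38
position: [0.6475, -0.0009, 0.1966]
tool_rot: [0.005, -0.462, 0.887, 0.013]
ft_force: [0.2, 0.9, -1.1]
opening: 0.012
finger_force: 97.7
```

>>> {"method": "drive_tool", "body": {
  "series": [
    [[0, 0, 0], 0.18],
    [[0, 0, 0], 0.18],
    [[0, 0, 0], 0.18],
    [[0, 0, 0], 0.18],
    [[0, 0, 0], 0]
  ]
}}

```text
t: 25.0
position: [0.6444, -0.0005, 0.1895]
tool_rot: [-0.006, -0.124, 0.992, 0.016]
ft_force: [-0.6, 0.4, -0.8]
opening: 0.0118
finger_force: 97.7
```

```bash
python3 - <<'E'
from h import *
tilt(); s=r.state(); print(s["opening"],s["finger_force"])
delta([.70,.15,.2],-171.8)
print([ (n,ray("wrist",d[0]["location"],s["position"][2]+.018)) for n in["stylus_tip"] for _ in [r.grab_frame("wrist")] for d in [r.pinpoint("wrist",n)] if d])
# panel fit
im,rw,K,T=shot("w11.png")
E
```

```text
t 25.0 pos [ 0.6444 -0.0005  0.1895] az -0.043751674601543854 r 0.6443541298415684 alpha 1.9078165848275241 beta 117.48359754796043 q [-0.118  0.382  0.404  1.612  0.028 -0.367]
[[-0.9693 -0.2455 -0.0154]
 [-0.2458  0.9689  0.0295]
 [ 0.0076  0.0324 -0.9994]]
0.011770700016518955 97.70327568054199
t 25.0 pos [ 0.6444 -0.0005  0.1895] psi -165.76779937168644 q [-0.118  0.382  0.404  1.612  0.028 -0.367] delta mm [-90.854  132.4861  -6.9182]
roll rad 0.10528176210494257
[('stylus_tip', array([ 0.5643, -0.0893,  0.2075]))]
```

>>> {"method": "drive_tool", "body": {
  "series": [
    [[-25, 51, -19], 0.035],
    [[-25, 51, -19], 0.035],
    [[-25, 51, -19], 0.035],
    [[-30, 0, 0], 0],
    [[-30, 0, 0], 0]
  ]
}}

```text
t: 25.78
position: [0.7408, 0.1721, 0.2532]
tool_rot: [-0.005, -0.072, 0.997, 0.015]
ft_force: [1.3, 0.3, -0.2]
opening: 0.012
finger_force: 97.8
```

>>> {"method": "drive_tool", "body": {
  "series": [
    [[-40, 0, 0], 0],
    [[-40, 0, 0], 0],
    [[-40, 0, 0], 0]
  ]
}}

```text
t: 26.15
position: [0.7976, 0.1748, 0.2159]
tool_rot: [0.03, -0.071, 0.997, 0.02]
ft_force: [-0.4, 0.7, -0.2]
opening: 0.0119
finger_force: 97.8
```

```bash
python3 -c "
from h import *
tilt()"
```

```text
t 26.15 pos [0.7976 0.1748 0.2159] az 12.359215671639557 r 0.8165360999232247 alpha 4.089124148981001 beta 37.46996675044 q [ 0.12   1.019  1.418  1.908  0.036 -0.021]
[[-0.9882 -0.1423  0.0566]
 [-0.14    0.9892  0.0434]
 [-0.0622  0.0349 -0.9975]]
```

>>> {"method": "drive_tool", "body": {
  "series": [
    [[-35, 0, -35], 0],
    [[-35, 0, -35], 0],
    [[-35, 0, -35], 0],
    [[-35, 0, -35], 0],
    [[-35, 0, -35], 0]
  ]
}}

```text
t: 26.78
position: [0.813, 0.163, 0.3301]
tool_rot: [0.119, -0.068, 0.99, 0.029]
ft_force: [-0.1, -0.4, -0.7]
opening: 0.0119
finger_force: 97.9
```

```bash
python3 -c "
from h import *
tilt()"
```

```text
t 26.775 pos [0.813  0.163  0.3301] az 11.339637400753471 r 0.8291954047040171 alpha 14.118034595792215 beta 17.653389848654943 q [ 0.098  0.885  1.42   1.864  0.051 -0.033]
[[-0.9622 -0.1417  0.2324]
 [-0.1278  0.989   0.074 ]
 [-0.2404  0.0415 -0.9698]]
```

>>> {"method": "drive_tool", "body": {
  "series": [
    [[-42, 0, -26], 0],
    [[-42, 0, -26], 0],
    [[-42, 0, -22], 0],
    [[-42, 0, -20], 0],
    [[-42, 0, -18], 0]
  ]
}}

```text
t: 27.4
position: [0.8534, 0.1582, 0.3973]
tool_rot: [0.206, -0.065, 0.976, 0.037]
ft_force: [-0.1, 0.4, 0.2]
opening: 0.0116
finger_force: 97.9
```

>>> {"method": "drive_tool", "body": {
  "series": [
    [[-46, 0, -14], 0],
    [[-46, 0, -14], 0],
    [[-46, 0, -10], 0]
  ]
}}

```text
t: 27.78
position: [0.8872, 0.1578, 0.43]
tool_rot: [0.26, -0.063, 0.963, 0.042]
ft_force: [-0.5, 0.9, -0.2]
opening: 0.0118
finger_force: 97.9
```

```bash
python3 -c "
from h import *
tilt()"
```

```text
t 27.775 pos [0.8872 0.1578 0.43  ] az 10.085888186884562 r 0.901159364009029 alpha 30.522368673597235 beta 12.922984506551963 q [ 0.075  0.808  1.419  1.654  0.076 -0.036]
[[-0.8569 -0.1439  0.495 ]
 [-0.1004  0.9884  0.1136]
 [-0.5056  0.0476 -0.8614]]
```

>>> {"method": "drive_tool", "body": {
  "series": [
    [[-48, 0, -8], 0],
    [[-48, 0, -8], 0],
    [[-48, 0, -6], 0],
    [[-48, 0, -6], 0]
  ]
}}

```text
t: 28.28
position: [0.934, 0.158, 0.4744]
tool_rot: [0.331, -0.06, 0.94, 0.048]
ft_force: [-0.7, 0.4, -0.7]
opening: 0.0121
finger_force: 97.9
```

```bash
cat >> h.py <<'E'
def ball(g):  # g: ball offset in tool frame (m)
    s=r.state(); return np.array(s["position"])+rot().as_matrix()@np.array(g)
E
python3 - <<'E'
from h import *
tilt()
r.grab_frame("wrist"); im,rw,K,T=shot("w12.png"); r.grab_frame("scene")
a=r.pinpoint("wrist","stylus_tip"); b=r.pinpoint("scene","stylus_tip"); print(a[:1],b[:1])
M=rot().as_matrix(); s=r.state(); print("nominal proj", proj("wrist",s["position"]+M@[.135,0,-.0175]),proj("scene",s["position"]+M@[.135,0,-.0175]))
hsv=cv2.cvtColor(im,cv2.COLOR_RGB2HSV); g=((hsv[...,1]<60)&(hsv[...,2]>110)).astype(np.uint8); g[:,:225]=0; g[:,285:]=0
ys,xs=np.where(g); 
for y in range(0,384,8):
    xx=xs[ys==y]
    if len(xx): print(y,xx.min(),xx.max(),end="; ")
E
```

```text
t 28.275 pos [0.934  0.158  0.4744] az 9.604576134035911 r 0.9472565355698648 alpha 39.08949734789038 beta 11.846389931497972 q [ 0.068  0.797  1.418  1.515  0.087 -0.03 ]
[[-0.7734 -0.145   0.6171]
 [-0.082   0.9882  0.1294]
 [-0.6286  0.0495 -0.7762]]
[] [{'location': [417.7, 0.0], 'score': 0.58}]
nominal proj [ 254.4445 -103.8038] [417.2014   3.1509]
0 225 284; 8 225 284; 16 225 284; 24 225 284; 32 225 284; 40 225 284; 48 225 284; 56 225 284; 64 225 284; 72 225 284; 80 225 284; 88 225 284; 96 225 284; 104 225 284; 112 225 284; 120 225 284; 128 225 284; 136 225 284; 144 225 284; 152 225 284; 160 228 284; 176 225 284; 184 225 284; 192 225 284; 200 225 284; 208 225 284; 216 225 284; 224 225 284; 232 225 284; 240 225 284; 280 233 275; 328 234 274; 336 233 274; 344 233 275;
```

```bash
python3 - <<'E'
from fitrest import *
import itertools
PAN=[box(-82,82,-50,50,23.9,24)]
res={}
def run(lbl,K,T,im,x0):
    h=cv2.cvtColor(im,cv2.COLOR_RGB2HSV); m=((h[...,0]>55)&(h[...,0]<95)&(h[...,1]>35)&(h[...,2]>60)).astype(np.uint8)
    n,l,st,ce=cv2.connectedComponentsWithStats(cv2.morphologyEx(m,cv2.MORPH_CLOSE,np.ones((5,5))))
    Ti=np.linalg.inv(T); q=K@(Ti@[x0[0],x0[1],.024,1])[:3]; q=q[:2]/q[2]
    i=l[int(q[1]),int(q[0])]; mk=(l==i).astype(np.float32)
    x,f,s=fit("p",K,T,mk,PAN,x0); print(lbl,i,x[:2],np.degrees(x[2]),f,mk.sum(),s.sum()); return x
x0=np.array([.492,-.2215,np.radians(8)])
for c in("scene","side"):
    K,T=P(c); im=r.grab_frame(c); run(c,K,T,im,x0)
    for n in("seam_start","seam_end"):
        for d in r.pinpoint(c,n)[:1]: print("  ",n,ray(c,d["location"],.018),d["score"])
# w1 with pose at t=2.52
K,Tw=P("wrist"); M=rot().as_matrix(); s=r.state(); 
q=np.array([.989,.147,-.000,-.001]); Rt=R.from_quat(q/np.linalg.norm(q)).as_matrix()
T=np.eye(4); T[:3,:3]=Rt@M.T@Tw[:3,:3]; T[:3,3]=np.array([.5209,-.1977,.1658])+Rt@M.T@(Tw[:3,3]-s["position"])
run("w1",K,T,cv2.imread("pics/w1.png")[:,:,::-1],x0)
tilt()
E
```

```text
scene 2 [ 0.4959 -0.2199] 9.04010232630865 0.3916422426700592 2977.0 2914.0
   seam_start [ 0.4316 -0.2368  0.018 ] 0.79
   seam_end [ 0.5424 -0.1927  0.018 ] 0.93
side 28 [ 0.4987 -0.2065] 5.455051358441286 3.3162434101104736 1074.0 1642.0
   seam_end [ 0.5499 -0.1916  0.018 ] 0.57
w1 1 [ 0.493  -0.2147] 9.421242493205929 2.1107990741729736 17095.0 17502.0
t 28.825 pos [0.9332 0.1582 0.4736] az 9.620164428879075 r 0.946530534996496 alpha 38.950348958012846 beta 11.872969016786074 q [ 0.068  0.797  1.418  1.518  0.087 -0.03 ]
[[-0.7749 -0.1452  0.6152]
 [-0.0824  0.9882  0.1293]
 [-0.6267  0.0495 -0.7777]]
```

```bash
python3 - <<'E'
import fitrest
from fitrest import *
from scipy.optimize import minimize
im=cv2.imread("pics/w1.png")[:,:,::-1]
h=cv2.cvtColor(im,cv2.COLOR_RGB2HSV); m=((h[...,0]>55)&(h[...,0]<95)&(h[...,1]>25)&(h[...,2]>60)).astype(np.uint8)
n,l,st,ce=cv2.connectedComponentsWithStats(cv2.morphologyEx(m,cv2.MORPH_CLOSE,np.ones((5,5)))); mk=(l==l[200,240]).astype(float)
print([ (y,np.where(mk[y])[0].min(),np.where(mk[y])[0].max()) for y in(130,170,210,250,280)],np.where(mk[:,255])[0][[0,-1]])
W=np.ones((384,512)); W[235:,:225]=0; W[235:,300:]=0
h2=h[...,2].astype(float); med=np.median(h2[mk>0]); dk=(mk>0)&(h2<med-22); print(med,dk.sum())
GR=[(np.array([[-72,-29],[-48,-29],[-48,-1],[-72,-1]]))]
pts=np.array([[-60,-15],[-25,-15],[25,15],[67,15.]])
K,Tw=P("wrist"); M=rot().as_matrix(); s=r.state()
for pos,qq in(([.5209,-.1977,.1658],[.989,.147,0,-.001]),([.5197,-.1994,.1664],[.989,.147,0,-.001])):
    q=np.array(qq); Rt=R.from_quat(q/np.linalg.norm(q)).as_matrix()
    T=np.eye(4); T[:3,:3]=Rt@M.T@Tw[:3,:3]; T[:3,3]=np.array(pos)+Rt@M.T@(Tw[:3,3]-s["position"]); Ti=np.linalg.inv(T)
    def pr(x,xy,z):
        c,sn=np.cos(x[2]),np.sin(x[2]); X=np.c_[c*xy[:,0]-sn*xy[:,1]+x[0]*1e3,sn*xy[:,0]+c*xy[:,1]+x[1]*1e3,np.full(len(xy),z*1.)]/1e3
        p=(K@(Ti@np.c_[X,np.ones(len(X))].T)[:3]).T; return np.round(16*p[:,:2]/p[:,2:]).astype(np.int32)
    def sil(x):
        o=np.zeros((384,512),np.uint8); cv2.fillConvexPoly(o,pr(x,np.array([[-82,-50],[82,-50],[82,50],[-82,50]]),24),1,shift=4); return o
    def gro(x):
        o=np.zeros((384,512),np.uint8); cv2.fillConvexPoly(o,pr(x,GR[0],22),1,shift=4)
        for a,b in zip(pts[:-1],pts[1:]):
            u=(b-a)/np.linalg.norm(b-a); nn=np.array([-u[1],u[0]])*6; cv2.fillConvexPoly(o,pr(x,np.array([a+nn,b+nn,b-nn,a-nn]),22),1,shift=4)
        return o
    for nm,f in(("sil",lambda x:np.sum(W*np.abs(sil(x)-mk))),("groove",lambda x:np.sum(W*np.abs(gro(x)*1.-dk)))):
        x0=np.array([.493,-.22,.15]); b=minimize(f,x0,method="Nelder-Mead",options=dict(initial_simplex=[x0,x0+[.006,0,0],x0+[0,.006,0],x0+[0,0,.06]],xatol=1e-5,fatol=.5)); print(nm,b.x[:2],np.degrees(b.x[2]),b.fun)
E
```

```text
[(130, np.int64(219), np.int64(326)), (170, np.int64(215), np.int64(324)), (210, np.int64(211), np.int64(316)), (250, np.int64(207), np.int64(307)), (280, np.int64(213), np.int64(301))] [121 284]
211.0 2483
sil [ 0.4932 -0.2159] 9.345462113999096 268.0
groove [ 0.4914 -0.2157] 9.47154913517732 421.0
sil [ 0.4919 -0.2174] 9.450312201010753 226.0
groove [ 0.4905 -0.2172] 9.8401225230029 427.0
```

>>> {"method": "drive_tool", "body": {
  "series": [
    [[44, -28, -2], 0],
    [[44, -28, -2], 0],
    [[44, -28, -2], 0],
    [[44, -28, -2], 0],
    [[44, -28, -2], 0]
  ]
}}

```text
t: 29.45
position: [0.8059, 0.0222, 0.3633]
tool_rot: [0.33, -0.061, 0.941, 0.047]
ft_force: [0.6, -1.0, -0.5]
opening: 0.0122
finger_force: 97.9
```

>>> {"method": "drive_tool", "body": {
  "series": [
    [[44, -28, -2], 0],
    [[44, -28, -2], 0],
    [[44, -28, -2], 0],
    [[44, -28, -2], 0],
    [[44, -28, -2], 0]
  ]
}}

```text
t: 30.08
position: [0.6499, -0.1356, 0.2265]
tool_rot: [0.33, -0.061, 0.941, 0.047]
ft_force: [0.5, -0.2, 0.2]
opening: 0.0117
finger_force: 97.9
```

>>> {"method": "drive_tool", "body": {
  "series": [
    [[40, -28, -2], 0],
    [[40, -28, -2], 0],
    [[0, 0, 0], 0],
    [[0, 0, 0], 0]
  ]
}}

```text
t: 30.58
position: [0.5952, -0.1973, 0.1781]
tool_rot: [0.331, -0.06, 0.941, 0.047]
ft_force: [0.5, -0.0, 0.2]
opening: 0.0117
finger_force: 97.9
```

```bash
cat > pan.py <<'E'
from fitrest import *
from scipy.optimize import minimize
G=[.135,0,-.015]
def panfit(c,im):
    K,T=P(c); Ti=np.linalg.inv(T)
    h=cv2.cvtColor(im,cv2.COLOR_RGB2HSV); m=((h[...,0]>55)&(h[...,0]<95)&(h[...,1]>35)&(h[...,2]>60)).astype(np.uint8)
    n,l,st,ce=cv2.connectedComponentsWithStats(cv2.morphologyEx(m,cv2.MORPH_CLOSE,np.ones((5,5))))
    q=proj(c,[.46,-.20,.024]); mk=(l==l[int(q[1]),int(q[0])]).astype(np.float32)
    S=4
    def sil(x):
        cc,s=np.cos(x[2]),np.sin(x[2]); B=np.array([[-82,-50],[82,-50],[82,50],[-82,50]])/1e3
        X=np.c_[cc*B[:,0]-s*B[:,1]+x[0],s*B[:,0]+cc*B[:,1]+x[1],np.full(4,.024),np.ones(4)]; p=(K@(Ti@X.T)[:3]).T; p=p[:,:2]/p[:,2:]
        o=np.zeros((384*S,512*S),np.uint8); cv2.fillConvexPoly(o,np.round(((p+.5)*S-.5)*16).astype(np.int32),255,shift=4); return cv2.resize(o,(512,384),interpolation=cv2.INTER_AREA)/255.
    f=lambda x:np.sum(np.abs(sil(x)-mk)); x0=np.array([.494,-.219,.155])
    b=minimize(f,x0,method="Nelder-Mead",options=dict(initial_simplex=[x0,x0+[.006,0,0],x0+[0,.006,0],x0+[0,0,.06]],xatol=1e-5,fatol=.1)); return b.x,b.fun,mk.sum()
E
python3 - <<'E'
from pan import *
for c,f in(("scene","a.png"),("side","b.png")):
    x,fv,n=panfit(c,cv2.imread("pics/"+f)[:,:,::-1]); print(c,x[:2],np.degrees(x[2]),fv,n)
tilt(); b=ball(G); print("ball FK",b)
o=[]
for c in("scene","side"):
    r.grab_frame(c)
    im=save(c,c+"_h.png"); d=r.pinpoint(c,"stylus_tip")[:1]; print(c,"pred",proj(c,b),d, [ray(c,e["location"],b[2]) for e in d])
sc=cv2.imread("pics/scene_h.png"); sd=cv2.imread("pics/side_h.png")
p=proj("scene",b).astype(int);q=proj("side",b).astype(int)
f=lambda I,p:cv2.resize(I[max(p[1]-50,0):p[1]+50,max(p[0]-65,0):p[0]+65],(400,308),interpolation=cv2.INTER_CUBIC)
cv2.imwrite("pics/hov.png",np.hstack([f(sc,p),f(sd,q)])); print(p,q)
E
```

```text
scene [ 0.4961 -0.2204] 9.583060786118434 153.87058823529412 2975.0
side [ 0.4878 -0.2074] 9.720275510416808 142.25882352941176 1719.0
t 30.575 pos [ 0.5952 -0.1973  0.1781] az -18.341554786387864 r 0.6270925898805005 alpha 39.044191811089235 beta 11.792154875931224 q [-0.68  -0.232 -0.432  0.897  0.509 -0.682]
[[-0.7738 -0.145   0.6166]
 [-0.0826  0.9882  0.1287]
 [-0.628   0.0487 -0.7767]]
ball FK [ 0.4815 -0.2104  0.1049]
scene pred [162.0697 177.3096] [{'location': [162.2, 176.9], 'score': 0.91}] [array([ 0.481 , -0.2093,  0.1049])]
side pred [330.9091 153.1091] [{'location': [336.0, 154.1], 'score': 0.86}] [array([ 0.4685, -0.2137,  0.1049])]
[162 177] [330 153]
```

View pics/hov.png

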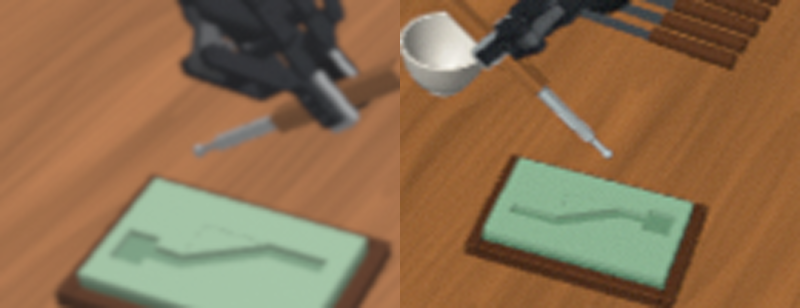

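The crop shows the stylus leaning about 39°, ball down, over the jade. In the scene half the groove runs from the pocket (134,247) through bends at (182,258) and (268,247) to the end at (326,265). In the side half it runs from the pocket (657,222) through (618,212) and (557,219) to (512,208). I fit the panel pose to these points.

```bash
python3 - <<'E'
from pan import *
from scipy.optimize import least_squares
mp=np.array([[-60,-15],[-25,-15],[25,15],[67,15]])/1e3
sc=np.array([[134,247],[182,258],[268,247],[326,265]])/3.08+[97,127]
sd=np.array([[257,222],[218,212],[157,219],[112,208]])/3.08+[265,103]
def pts(x,z): 
    c,s=np.cos(x[2]),np.sin(x[2]); return [np.array([c*a-s*b+x[0],s*a+c*b+x[1],z]) for a,b in mp]
for nm,ob in(("scene",[("scene",sc)]),("side",[("side",sd)]),("both",[("scene",sc),("side",sd)])):
  for z in(.018,.021):
    f=lambda x:np.concatenate([(np.array([proj(c,p) for p in pts(x,z)])-o).ravel() for c,o in ob])
    b=least_squares(f,[.493,-.218,.16]); print(nm,z,b.x[:2],np.degrees(b.x[2]),np.round(b.fun,1))
# dark-groove fit by grey template, both cameras
def gmask(c,x,S=4):
    o=np.zeros((384*S,512*S),np.uint8); cc,s=np.cos(x[2]),np.sin(x[2])
    def pl(B,z):
        B=np.array(B)/1e3; p=np.array([proj(c,[cc*a-s*b+x[0],s*a+cc*b+x[1],z]) for a,b in B]); return np.round(((p+.5)*S-.5)*16).astype(np.int32)
    P4=[[[-72,-29],[-48,-29],[-48,-1],[-72,-1]]]; q=mp*1e3
    for a,b in zip(q[:-1],q[1:]):
        u=(b-a)/np.linalg.norm(b-a); n=np.array([-u[1],u[0]])*6; P4.append([a+n,b+n,b-n,a-n])
    for B in P4: cv2.fillConvexPoly(o,pl(B,.024),255,shift=4)
    return cv2.resize(o,(512,384),interpolation=cv2.INTER_AREA)/255.
tot={}
for c in("scene","side"):
    im=cv2.imread("pics/%s_h.png"%c).astype(float).mean(2); 
    q=[proj(c,[a,b,.024]) for a,b in((.42,-.26),(.42,-.21),(.56,-.17),(.56,-.23))]
    W=np.zeros((384,512),np.uint8); cv2.fillConvexPoly(W,cv2.convexHull(np.array(q).astype(np.int32)),1); W=W>0
    g=im[W]; tot[c]=(W,g-g.mean())
def sc_(x,cs):
    v=0
    for c in cs:
        W,g=tot[c]; m=gmask(c,x)[W]; m=m-m.mean(); v+=(m@g)/np.linalg.norm(m)/np.linalg.norm(g)
    return v
for cs in(["scene"],["side"],["scene","side"]):
    x0=np.array([.493,-.218,.16]); b=minimize(sc_,x0,args=(cs,),method="Nelder-Mead",options=dict(initial_simplex=[x0,x0+[.006,0,0],x0+[0,.006,0],x0+[0,0,.06]],xatol=1e-5,fatol=1e-5)); print(cs,b.x[:2],np.degrees(b.x[2]),b.fun)
E
```

```text
scene 0.018 [ 0.4887 -0.21  ] 10.414008942561379 [ 0.6 -0.2 -0.2  0.4  0.1  0.3 -0.5 -0.5]
scene 0.021 [ 0.4908 -0.2122] 10.348987525572378 [ 0.5 -0.2 -0.2  0.4  0.1  0.3 -0.4 -0.5]
side 0.018 [ 0.4919 -0.2195] 9.594328357345553 [ 0.1 -0.1  0.4 -0.1 -0.3  0.2 -0.2 -0.1]
side 0.021 [ 0.4908 -0.2167] 9.606055983326595 [ 0.2 -0.1  0.5 -0.1 -0.4  0.2 -0.3 -0.1]
both 0.018 [ 0.4902 -0.2131] 10.09440923254408 [ 0.2  0.8 -0.6  1.5 -0.2  1.5 -0.8  0.8 -0.3  1.5 -0.   1.5 -0.8  2.
 -0.8  1.7]
both 0.021 [ 0.4909 -0.2135] 10.042119276715084 [ 0.1  0.1 -0.6  0.8 -0.2  0.8 -0.8  0.1 -0.3  0.5 -0.1  0.6 -0.9  1.
 -0.9  0.7]
['scene'] [ 0.492  -0.2147] 9.602704355105073 -0.9625351396781052Traceback (most recent call last):
  File "<stdin>", line 34, in <module>
    res = _minimize_neldermead(fun, x0, args, callback, bounds=bounds,
                               **options)
    fxcc = func(xcc)
    fx = function(np.copy(x), *(wrapper_args + args))
  File "<stdin>", line 31, in sc_
  File "<stdin>", line 20, in gmask
  File "<stdin>", line 16, in pl
  File "h.py", line 9, in proj
    K,T=P(c); p=np.linalg.inv(T)@np.append(X,1); q=K@p[:3]; return q[:2]/q[2]
        ~^^^
  File "h.py", line 5, in P
    p=r.camera_params(c); return np.array(p["intrinsics"]),np.array(p["cam_to_world"])
ValueError: time passes only in moves, steps and waits
```

>>> {"method": "drive_tool", "body": {
  "series": [
    [[25, -8, 3], 0],
    [[25, -8, 3], 0],
    [[23, -9, 4], 0],
    [[0, 0, 0], 0],
    [[0, 0, 0], 0]
  ]
}}

```text
t: 31.5
position: [0.549, -0.2266, 0.1238]
tool_rot: [0.331, -0.061, 0.94, 0.047]
ft_force: [0.3, -0.0, -0.2]
opening: 0.0119
finger_force: 97.9
```

```bash
python3 - <<'E'
from pan import *
b=ball(G); print("t",r.state()["t"],"FK",b,r.state()["ft_force"]); M=rot().as_matrix()
print("to start",M.T@(np.array([.4350,-.2400,.022])-b)*1000)
for c in("scene","side"):
    im=save(c,c+"_h2.png"); d=r.pinpoint(c,"stylus_tip")[:1]; print(c,"pred",proj(c,b),d,"seam_start px",proj(c,[.435,-.24,.018]))
sc=cv2.imread("pics/scene_h2.png"); p=proj("scene",b); 
g=cv2.cvtColor(sc,cv2.COLOR_BGR2HSV); y,x=np.round(p).astype(int)[::-1]
print(sc[y-4:y+5,x-7:x+8,1])
for n,X in (("b1",[.46955,-.23416]),("b2",[.51385,-.19624]),("end",[.5484,-.1904])): print(n,M.T@(np.array(X+[.022])-[.435,-.24,.022])*1000)
E
```

```text
t 31.5 FK [ 0.4353 -0.2398  0.0506] [ 0.3024 -0.0192 -0.1667]
to start [18.2699 -1.5476 21.9777]
scene pred [138.4045 197.5627] [{'location': [136.4, 198.9], 'score': 0.77}] seam_start px [140.6623 208.7337]
side pred [349.3185 167.5214] [{'location': [353.7, 168.3], 'score': 0.76}] seam_start px [348.0054 176.0102]
[[117 114 113 110 111 119 122 114 114 129 138 135 125 120 121]
 [114 111 110 107 111 127 135 126 120 124 130 132 130 128 135]
 [110 109 106 104 105 120 130 127 129 142 155 163 160 155 166]
 [108 107 104  95  97 115 130 138 156 174 183 187 186 183 188]
 [106 103  95  88 104 137 158 170 182 191 193 195 194 194 195]
 [104  95  86  97 133 166 183 189 192 195 195 195 195 196 195]
 [ 95  85  92 128 165 185 192 192 190 190 193 195 195 195 195]
 [ 87  89 119 159 184 193 192 182 170 170 179 185 189 192 194]
 [ 91 117 155 181 192 192 184 166 149 144 149 157 167 175 181]]
b1 [-27.2112   0.7277  22.0642]
b2 [-64.645   31.7309  54.2811]
end [-91.8562  32.4586  76.3453]
```

>>> {"method": "drive_tool", "body": {
  "series": [
    [[5, -0.4, 6.2], 0],
    [[5, -0.4, 6.2], 0],
    [[5, -0.4, 6.2], 0],
    [[0, 0, 0], 0],
    [[0, 0, 0], 0]
  ]
}}

```text
t: 32.33
position: [0.5481, -0.2266, 0.0985]
tool_rot: [0.33, -0.06, 0.941, 0.048]
ft_force: [-0.1, -0.3, -0.8]
opening: 0.0121
finger_force: 97.9
```

>>> {"method": "drive_tool", "body": {
  "series": [
    [[0.63, 0, 0.78], 0],
    [[0.63, 0, 0.78], 0],
    [[0, 0, 0], 0]
  ]
}}

```text
t: 32.7
position: [0.548, -0.2265, 0.0966]
tool_rot: [0.33, -0.06, 0.941, 0.047]
ft_force: [-0.6, -0.1, -0.4]
opening: 0.0122
finger_force: 97.9
```

>>> {"method": "drive_tool", "body": {
  "series": [
    [[0.63, 0, 0.78], 0],
    [[0, 0, 0], 0]
  ]
}}

```text
t: 32.95
position: [0.5479, -0.2264, 0.0954]
tool_rot: [0.33, -0.06, 0.941, 0.048]
ft_force: [-0.3, 0.4, -0.9]
opening: 0.0118
finger_force: 97.9
```

>>> {"method": "drive_tool", "body": {
  "series": [
    [[0.63, 0, 0.78], 0],
    [[0, 0, 0], 0]
  ]
}}

```text
t: 33.2
position: [0.548, -0.2263, 0.0944]
tool_rot: [0.33, -0.06, 0.941, 0.048]
ft_force: [0.3, 0.9, 0.0]
opening: 0.0118
finger_force: 97.9
```

```bash
python3 - <<'E'
from pan import *
b=ball(G); s=r.state(); print("t",s["t"],"FK",b,s["ft_force"],s["moment"])
for c in("scene","side"):
    im=save(c,c+"_h3.png"); d=r.pinpoint(c,"stylus_tip")[:1]; print(c,"pred",proj(c,b),d)
E
```

```text
t 33.2 FK [ 0.4341 -0.2394  0.0214] [0.3224 0.8875 0.0452] [-0.1949  0.6715  0.0276]
scene pred [140.283  207.2444] [{'location': [139.5, 207.6], 'score': 0.91}]
side pred [348.3542 175.383 ] [{'location': [351.0, 177.4], 'score': 0.64}]
```

>>> {"method": "drive_tool", "body": {
  "series": [
    [[0.63, 0, 0.78], 0],
    [[0, 0, 0], 0]
  ]
}}

```text
t: 33.65
position: [0.5479, -0.2263, 0.0934]
tool_rot: [0.33, -0.06, 0.941, 0.048]
ft_force: [0.5, -0.2, -1.3]
opening: 0.0118
finger_force: 97.9
```

>>> {"method": "drive_tool", "body": {
  "series": [
    [[0.63, 0, 0.78], 0],
    [[0, 0, 0], 0]
  ]
}}

```text
t: 33.9
position: [0.5479, -0.2262, 0.0924]
tool_rot: [0.33, -0.06, 0.941, 0.048]
ft_force: [-0.1, -0.0, -0.3]
opening: 0.012
finger_force: 97.9
```

```bash
python3 - <<'E'
from pan import *
for i in range(4):
    b=ball(G); s=r.state(); print("t",s["t"],"FK",b,s["ft_force"],s["moment"]); r.grab_frame("scene")
E
```

```text
t 33.9 FK [ 0.4341 -0.2392  0.0194] [-0.0945 -0.0007 -0.319 ] [-0.1542  0.6971  0.0012]
t 33.95 FK [ 0.4341 -0.2393  0.0195] [ 0.2914  0.0312 -0.4932] [-0.175   0.6787 -0.0085]
t 34.0 FK [ 0.4342 -0.2394  0.0196] [-0.3945  0.0037 -0.4749] [-0.1047  0.7159 -0.0004]
t 34.05 FK [ 0.4342 -0.2394  0.0196] [ 0.3233  0.0056 -0.2387] [-0.1434  0.6839 -0.0134]
```

>>> {"method": "drive_tool", "body": {
  "series": [
    [[0.63, 0, 0.78], 0],
    [[0, 0, 0], 0]
  ]
}}

```text
t: 34.35
position: [0.548, -0.2263, 0.0916]
tool_rot: [0.33, -0.06, 0.941, 0.047]
ft_force: [-0.8, 0.3, -0.0]
opening: 0.0119
finger_force: 97.9
```

>>> {"method": "drive_tool", "body": {
  "series": [
    [[0.63, 0, 0.78], 0],
    [[0, 0, 0], 0]
  ]
}}

```text
t: 34.6
position: [0.5483, -0.2263, 0.0911]
tool_rot: [0.331, -0.061, 0.941, 0.047]
ft_force: [0.6, 0.1, 0.4]
opening: 0.0111
finger_force: 98.0
```

```bash
python3 - <<'E'
from pan import *
for i in range(3):
    b=ball(G); s=r.state(); print("t",s["t"],"FK",b,s["ft_force"],s["moment"]); r.grab_frame("scene")
E
```

```text
t 34.6 FK [ 0.4346 -0.2394  0.018 ] [0.5516 0.0714 0.4435] [-0.0512  0.5914  0.0108]
t 34.65 FK [ 0.4346 -0.2394  0.018 ] [1.2525 0.0841 1.3097] [-0.0672  0.5414  0.0099]
t 34.7 FK [ 0.4346 -0.2394  0.018 ] [0.22   0.9057 1.8761] [-0.0236  0.4703  0.0272]
```

Contact with the pocket floor shows: the height has stopped and about 2 N upward has built up. I start the run at about 25 mm/s.

>>> {"method": "drive_tool", "body": {
  "series": [
    [[-2.5, 0.1, 2.05], 0],
    [[-2.5, 0.1, 2.05], 0],
    [[-2.5, 0.0, 2.05], 0],
    [[-2.5, 0.1, 2.0], 0],
    [[-2.5, 0.0, 2.0], 0]
  ]
}}

```text
t: 35.38
position: [0.564, -0.2234, 0.0904]
tool_rot: [0.33, -0.06, 0.941, 0.048]
ft_force: [-0.8, -0.5, 0.7]
opening: 0.012
finger_force: 98.2
```

>>> {"method": "drive_tool", "body": {
  "series": [
    [[-2.5, 0.1, 2.0], 0],
    [[-2.5, 0.1, 2.0], 0],
    [[-2.5, 0.0, 2.0], 0]
  ]
}}

```text
t: 35.75
position: [0.5735, -0.2219, 0.0905]
tool_rot: [0.33, -0.06, 0.941, 0.048]
ft_force: [-0.0, 0.0, 1.3]
opening: 0.0118
finger_force: 98.2
```

```bash
cat >> pan.py <<'E'
S={"start":[.435,-.24],"b1":[.46955,-.23416],"b2":[.51385,-.19624],"end":[.5484,-.1904]}
def chk(n,cam=True):
    b=ball(G); s=r.state(); M=rot().as_matrix(); print("t",s["t"],"FK",b,s["ft_force"],s["moment"],"el",np.degrees(np.arcsin(M[2,0])))
    for k in n: print(k,M.T@(np.array(S[k]+[.018])-b)*1000)
    if cam:
        for c in("scene",):
            r.grab_frame(c); d=r.pinpoint(c,"stylus_tip")[:1]; print(c,"pred",proj(c,b+[0,0,.004]),d and (d[0]["location"],ray(c,d[0]["location"],.022)))
E
python3 -c "
from pan import *
chk(['b1','b2','end'])"
```

```text
t 35.75 FK [ 0.4597 -0.235   0.0176] [-0.024   0.0181  1.2629] [-0.1815  0.9555  0.0128] el -38.82876443086525
b1 [-7.9446 -0.5936  5.8049]
b2 [-45.3841  30.4508  37.9754]
end [-72.6294  31.209   59.9964]
scene pred [151.2418 210.4184] ([151.4, 211.8], array([ 0.4629, -0.2382,  0.022 ]))
```

>>> {"method": "drive_tool", "body": {
  "series": [
    [[-2.6, -0.2, 2.0], 0],
    [[-2.6, -0.2, 2.0], 0],
    [[-2.6, -0.2, 2.0], 0],
    [[-2, 1.6, 1.7], 0],
    [[-2, 1.6, 1.7], 0]
  ]
}}

```text
t: 36.48
position: [0.5881, -0.2172, 0.0908]
tool_rot: [0.33, -0.06, 0.941, 0.047]
ft_force: [-1.0, -0.3, 0.3]
opening: 0.0118
finger_force: 98.1
```

>>> {"method": "drive_tool", "body": {
  "series": [
    [[-2, 1.6, 1.7], 0],
    [[-2, 1.65, 1.7], 0],
    [[-2, 1.65, 1.7], 0]
  ]
}}

```text
t: 36.85
position: [0.5951, -0.211, 0.0908]
tool_rot: [0.33, -0.06, 0.941, 0.047]
ft_force: [-0.6, -1.4, 0.3]
opening: 0.0121
finger_force: 98.1
```

```bash
python3 -c "
from pan import *
chk(['b1','b2','end'])"
```

```text
t 36.85 FK [ 0.4813 -0.2241  0.0178] [-0.5596 -1.4045  0.3476] [-0.2236  0.8576 -0.0254] el -38.82617576723091
b1 [ 9.8193 -8.2259 -8.6663]
b2 [-27.6241  22.8161  23.5021]
end [-54.8706  23.5725  45.5218]
scene pred [162.7721 210.9192] ([163.5, 211.9], array([ 0.4845, -0.2257,  0.022 ]))
```

>>> {"method": "drive_tool", "body": {
  "series": [
    [[-2, 1.5, 1.8], 0],
    [[-2, 1.5, 1.8], 0],
    [[-2, 1.6, 1.7], 0],
    [[-2, 1.6, 1.7], 0],
    [[-2, 1.6, 1.7], 0]
  ]
}}

```text
t: 37.58
position: [0.6071, -0.2014, 0.0907]
tool_rot: [0.33, -0.06, 0.941, 0.047]
ft_force: [-0.7, -1.3, 0.4]
opening: 0.0117
finger_force: 98.1
```

>>> {"method": "drive_tool", "body": {
  "series": [
    [[-2, 1.6, 1.7], 0],
    [[-2, 1.6, 1.7], 0],
    [[-2, 1.6, 1.7], 0],
    [[-2, 1.6, 1.7], 0]
  ]
}}

```text
t: 38.08
position: [0.6165, -0.1936, 0.0907]
tool_rot: [0.33, -0.06, 0.941, 0.047]
ft_force: [-1.8, -0.4, 0.9]
opening: 0.0119
finger_force: 98.1
```

```bash
python3 -c "
from pan import *
chk(['b2','end'])"
```

```text
t 38.075 FK [ 0.5027 -0.2066  0.0177] [-1.843  -0.3768  0.9124] [-0.2099  0.8859 -0.0155] el -38.823595451748126
b2 [-9.6488  8.6628  7.996 ]
end [-36.8961   9.4225  30.0145]
scene pred [176.2422 209.5486] ([176.7, 212.0], array([ 0.508, -0.212,  0.022]))
```

>>> {"method": "drive_tool", "body": {
  "series": [
    [[-2, 1.7, 1.7], 0],
    [[-2, 1.7, 1.7], 0],
    [[-2, 1.7, 1.7], 0],
    [[-2, 1.7, 1.7], 0],
    [[-2, 1.7, 1.7], 0]
  ]
}}

```text
t: 38.8
position: [0.6283, -0.1832, 0.0908]
tool_rot: [0.33, -0.06, 0.941, 0.048]
ft_force: [-1.3, -0.7, 0.8]
opening: 0.012
finger_force: 98.1
```

>>> {"method": "drive_tool", "body": {
  "series": [
    [[-2.5, 0.1, 2.05], 0],
    [[-2.5, 0.1, 2.05], 0],
    [[-2.5, 0.0, 2.05], 0]
  ]
}}

```text
t: 39.17
position: [0.6379, -0.1817, 0.0907]
tool_rot: [0.33, -0.06, 0.941, 0.048]
ft_force: [-0.7, 0.0, 0.7]
opening: 0.0122
finger_force: 98.1
```

```bash
python3 -c "
from pan import *
chk(['b2','end'])"
```

```text
t 39.175 FK [ 0.5241 -0.1948  0.0177] [-0.721   0.0456  0.6742] [-0.1613  0.9408  0.0108] el -38.82379563662111
b2 [ 7.8881  0.0555 -6.6874]
end [-19.359    0.815   15.3313]
scene pred [187.9832 209.8136] ([188.2, 212.0], array([ 0.5284, -0.1998,  0.022 ]))
```

>>> {"method": "drive_tool", "body": {
  "series": [
    [[-2.5, 0.1, 2.05], 0],
    [[-2.5, 0.1, 2.05], 0],
    [[-2.5, 0.1, 2.05], 0],
    [[-2.5, 0.1, 2.05], 0],
    [[-2.5, 0.1, 2.0], 0]
  ]
}}

```text
t: 39.9
position: [0.6538, -0.1789, 0.0906]
tool_rot: [0.33, -0.06, 0.941, 0.047]
ft_force: [-1.0, -0.4, 1.2]
opening: 0.012
finger_force: 98.1
```

>>> {"method": "drive_tool", "body": {
  "series": [
    [[-2.5, 0.1, 2.0], 0],
    [[-2.4, 0.1, 2.0], 0],
    [[-2.4, 0.1, 2.0], 0],
    [[0, 0, 0], 0]
  ]
}}

```text
t: 40.4
position: [0.6635, -0.1771, 0.0911]
tool_rot: [0.331, -0.061, 0.941, 0.048]
ft_force: [-0.3, 0.2, 1.2]
opening: 0.012
finger_force: 98.1
```

```bash
python3 -c "
from pan import *
chk(['end']); print(proj('scene',[.5484,-.1904,.018]))
print(r.pinpoint('scene','seam_end')[:1])"
```

```text
t 40.4 FK [ 0.5497 -0.1903  0.018 ] [-0.3312  0.2012  1.1595] [-0.0936  0.583   0.0088] el -38.891123809830404
end [ 1.0351  0.056  -0.8617]
scene pred [199.3535 212.9515] ([198.6, 214.1], array([ 0.5503, -0.1937,  0.022 ]))
[198.9201 214.0871]
[{'location': [198.6, 214.8], 'score': 0.84}]
```

The ball is at seam_end: the image shows ball (198.6,214.1) and seam end (198.6,214.8). I lift straight off.

>>> {"method": "drive_tool", "body": {
  "series": [
    [[-5, 0.4, -6.2], 0],
    [[-12.5, 1, -15.5], 0],
    [[-12.5, 1, -15.5], 0],
    [[-19, 1.5, -23], 0],
    [[-19, 1.5, -23], 0]
  ]
}}

```text
t: 41.18
position: [0.6631, -0.177, 0.1987]
tool_rot: [0.33, -0.06, 0.941, 0.048]
ft_force: [0.8, -0.2, -0.1]
opening: 0.0121
finger_force: 97.9
```

```bash
python3 - <<'E'
from pan import *
tilt(); M=rot().as_matrix()
from scipy.spatial.transform import Rotation as R
for a in np.arange(-1.0,-2.0,-.04):
    N=M@R.from_rotvec([0,0,a]).as_matrix(); x=N[:,0]; print(round(a,2),np.round([np.degrees(np.arctan2(x[1],x[0])),np.degrees(np.arcsin(x[2]))],1),end=" | ")
s=np.array(r.state()["position"]); h=s+M@[0,0,-.015]
print("\nmove", M.T@(np.array([.642,.004,.15])-h)*1000)
E
```

```text
t 41.175 pos [ 0.6631 -0.177   0.1987] az -14.944163450452256 r 0.6862801447562531 alpha 38.91572297374887 beta 11.879945882998728 q [-0.564 -0.114 -0.293  0.867  0.453 -0.568]
[[-0.7753 -0.1447  0.6147]
 [-0.082   0.9882  0.1293]
 [-0.6262  0.0499 -0.7781]]
-1.0 [-108.7  -22.4] | -1.04 [-106.7  -21.1] | -1.08 [-104.6  -19.8] | -1.12 [-102.6  -18.5] | -1.16 [-100.7  -17.2] | -1.2 [-98.7 -15.9] | -1.24 [-96.8 -14.5] | -1.28 [-94.9 -13.1] | -1.32 [-93.1 -11.8] | -1.36 [-91.2 -10.4] | -1.4 [-89.4  -9. ] | -1.44 [-87.5  -7.5] | -1.48 [-85.7  -6.1] | -1.52 [-83.9  -4.7] | -1.56 [-82.1  -3.2] | -1.6 [-80.4  -1.8] | -1.64 [-78.6  -0.4] | -1.68 [-76.8   1.1] | -1.72 [-75.    2.5] | -1.76 [-73.2   3.9] | -1.8 [-71.4   5.4] | -1.84 [-69.6   6.8] | -1.88 [-67.8   8.2] | -1.92 [-66.    9.6] | -1.96 [-64.1  11. ] | 
move [ 32.0145 179.4615  63.3631]
```

>>> {"method": "drive_tool", "body": {
  "series": [
    [[8, 45, 16], 0],
    [[8, 45, 16], 0],
    [[8, 45, 16], 0],
    [[8, 45, 16], 0],
    [[0, 0, 0], -0.17]
  ]
}}

```text
t: 41.8
position: [0.6493, 0.0106, 0.1338]
tool_rot: [0.331, -0.144, 0.932, 0.021]
ft_force: [-0.3, -0.2, -1.3]
opening: 0.012
finger_force: 98.1
```

>>> {"method": "drive_tool", "body": {
  "series": [
    [[0, 0, 0], -0.17],
    [[0, 0, 0], -0.17],
    [[0, 0, 0], -0.17],
    [[0, 0, 0], -0.17],
    [[0, 0, 0], -0.17]
  ]
}}

```text
t: 42.42
position: [0.6517, 0.0064, 0.1372]
tool_rot: [0.311, -0.514, 0.79, -0.12]
ft_force: [-0.1, 0.1, -0.5]
opening: 0.012
finger_force: 98.1
```

>>> {"method": "drive_tool", "body": {
  "series": [
    [[0, 0, 0], -0.17],
    [[0, 0, 0], -0.17],
    [[0, 0, 0], 0],
    [[0, 0, 0], 0]
  ]
}}

```text
t: 42.92
position: [0.6519, 0.0064, 0.1373]
tool_rot: [0.287, -0.638, 0.694, -0.17]
ft_force: [-0.4, -0.5, -0.7]
opening: 0.0113
finger_force: 98.1
```

```bash
python3 - <<'E'
from pan import *
tilt(); M=rot().as_matrix(); s=np.array(r.state()["position"]); h=s+M@[0,0,-.015]; print("h",h)
for z in(.075,.055): print("move",z, M.T@(np.array([.642,.004,z])-h)*1000)
print("down1",M.T@[0,0,-1.])
for c in("scene","side"):
    r.grab_frame(c)
    for n,X in(("stylus_tip",ball(G)),("stylus",h)): print(c,n,proj(c,X),[ (d["location"],d["score"]) for d in r.pinpoint(c,n)[:1]])
E
```

```text
t 42.925 pos [0.6519 0.0064 0.1373] az 0.5639741917870373 r 0.6519324401841662 alpha 38.955670939461434 beta 11.861459954824344 q [-0.221 -0.266 -0.561  0.642  0.264 -1.62 ]
[[-0.0222 -0.788   0.6153]
 [-0.9832  0.1287  0.1292]
 [-0.181  -0.6021 -0.7776]]
h [0.6427 0.0045 0.1489]
move 0.075 [13.8647 44.9747 57.0073]
move 0.055 [17.4846 57.0168 72.56  ]
down1 [0.181  0.6021 0.7776]
scene stylus_tip [252.334  173.5171] [([252.5, 172.9], 0.72)]
scene stylus [286.1243 129.0153] []
side stylus_tip [262.5654 144.8786] []
side stylus [232.8664 168.7591] [([230.7, 168.3], 0.74)]
```

>>> {"method": "drive_tool", "body": {
  "series": [
    [[4.2, 13.8, 17.6], 0],
    [[4.2, 13.8, 17.6], 0],
    [[4.2, 13.8, 17.6], 0],
    [[4.2, 13.8, 17.6], 0],
    [[0, 0, 0], 0]
  ]
}}

```text
t: 43.85
position: [0.649, 0.0065, 0.0424]
tool_rot: [0.285, -0.639, 0.695, -0.168]
ft_force: [-0.6, -0.2, -1.3]
opening: 0.0123
finger_force: 98.1
```

>>> {"method": "drive_tool", "body": {
  "series": [
    [[0.4, 1.2, 1.6], 0],
    [[0.4, 1.2, 1.6], 0],
    [[0.4, 1.2, 1.6], 0],
    [[0, 0, 0], 0]
  ],
  "newtons": 30
}}

```text
t: 44.35
position: [0.6519, 0.0058, 0.0405]
tool_rot: [0.287, -0.639, 0.693, -0.171]
ft_force: [-0.5, -0.1, -1.0]
opening: 0.012
finger_force: 98.1
```

```bash
python3 - <<'E'
from pan import *
tilt(); M=rot().as_matrix(); s=np.array(r.state()["position"]); h=s+M@[0,0,-.015]; print("h",h,r.state()["ft_force"],r.state()["moment"],r.state()["opening"])
E
```

```text
t 44.35 pos [0.6519 0.0058 0.0405] az 0.5120294566298954 r 0.6518926114504666 alpha 38.998086556296656 beta 11.841787166299056 q [-0.222 -0.161 -0.68   0.417  0.265 -1.623]
[[-0.0202 -0.7876  0.6159]
 [-0.9836  0.1262  0.1291]
 [-0.1794 -0.6032 -0.7772]]
h [0.6426 0.0039 0.0522] [-0.473  -0.1251 -0.9692] [-0.1522  0.655  -0.0108] 0.011968139776013331
```

>>> {"method": "drive_tool", "body": {
  "series": [
    [[0.3, 0.9, 1.2], 0],
    [[0.3, 0.9, 1.2], 0],
    [[0, 0, 0], 0]
  ],
  "claw": 1,
  "newtons": 20
}}

```text
t: 44.72
position: [0.6532, 0.0057, 0.0393]
tool_rot: [0.288, -0.638, 0.693, -0.172]
ft_force: [-2.4, 0.6, 4.4]
opening: 0.0119
finger_force: 99.0
```

>>> {"method": "drive_tool", "body": {
  "series": [
    [[0.3, 0.9, 1.2], 0],
    [[0.3, 0.9, 1.2], 0],
    [[0, 0, 0], 0]
  ]
}}

```text
t: 45.1
position: [0.6546, 0.0056, 0.0385]
tool_rot: [0.289, -0.638, 0.692, -0.173]
ft_force: [-6.5, 1.5, 11.1]
opening: 0.0118
finger_force: 100.1
```

```bash
python3 - <<'E'
from pan import *
M=rot().as_matrix(); s=np.array(r.state()["position"]); h=s+M@[0,0,-.015]; print("h",h,r.state()["ft_force"],r.state()["moment"],r.state()["opening"])
for c in("scene","side"):
    r.grab_frame(c)
    for n,X in(("stylus_tip",ball(G)),("stylus",h)): print(c,n,proj(c,X),[ (d["location"],d["score"]) for d in r.pinpoint(c,n)[:1]])
E
```

```text
h [0.6453 0.0037 0.0501] [-6.4572  1.5182 11.0616] [-0.1248  0.4559  0.0606] 0.01176570305325873
scene stylus_tip [253.2117 209.9144] [([252.5, 205.9], 0.92)]
scene stylus [284.692  165.7637] [([286.6, 165.0], 0.76)]
side stylus_tip [262.1734 171.1343] []
side stylus [234.3033 195.6682] [([232.7, 195.0], 0.68)]
```

>>> {"method": "drive_tool", "body": {
  "series": [
    [[0, 0, 0], 0],
    [[0, 0, 0], 0],
    [[0, 0, 0], 0],
    [[0, 0, 0], 0]
  ],
  "claw": 0.7
}}

```text
t: 45.9
position: [0.6514, 0.0058, 0.0333]
tool_rot: [0.286, -0.639, 0.694, -0.17]
ft_force: [-0.3, -0.5, 0.6]
opening: 0.0255
finger_force: 0.0
```

```bash
python3 - <<'E'
from pan import *
M=rot().as_matrix(); s=np.array(r.state()["position"]); h=s+M@[0,0,-.015]; print("h",h,r.state()["ft_force"],r.state()["opening"],r.state()["finger_force"])
H=np.array([.642,.004,.042]); u=np.array([np.cos(np.radians(-93.8)),np.sin(np.radians(-93.8)),0])
for c in("scene","side"):
    save(c,c+"_r.png")
    for n,X in(("stylus_tip",H+.135*u),("stylus",H)): print(c,n,"level pred",proj(c,X),[ (d["location"],d["score"]) for d in r.pinpoint(c,n)[:1]])
E
```

```text
h [0.6421 0.0039 0.045 ] [-0.3242 -0.4707  0.5889] 0.02549539480552781 0.0
scene stylus_tip level pred [248.7666 203.197 ] [([252.6, 202.2], 0.76)]
scene stylus level pred [283.2824 167.9738] [([285.4, 165.7], 0.92)]
side stylus_tip level pred [265.4797 167.9196] []
side stylus level pred [235.4612 198.348 ] [([232.6, 196.6], 0.74)]
```

>>> {"method": "drive_tool", "body": {
  "series": [
    [[0, 0, 0], 0],
    [[0, 0, 0], 0],
    [[0, 0, -3], 0],
    [[0, 0, -6], 0]
  ],
  "claw": 0.55
}}

```text
t: 46.7
position: [0.6459, 0.0046, 0.041]
tool_rot: [0.286, -0.639, 0.694, -0.17]
ft_force: [0.2, -0.8, 0.0]
opening: 0.0387
finger_force: 0.0
```

```bash
python3 - <<'E'
from pan import *
print(r.state()["position"],r.state()["ft_force"],r.state()["opening"])
for c in("scene","side"):
    save(c,c+"_r2.png")
    for n in("stylus_tip","stylus"): print(c,n,[ (d["location"],d["score"],ray(c,d["location"],.042)) for d in r.pinpoint(c,n)[:1]])
E
```

```text
[0.6459 0.0046 0.041 ] [ 0.2115 -0.8265  0.0392] 0.03867723696962557
scene stylus_tip [([252.3, 203.8], 0.62, array([ 0.6402, -0.1285,  0.042 ]))]
scene stylus [([285.0, 163.3], 0.53, array([0.6378, 0.0203, 0.042 ]))]
side stylus_tip []
side stylus [([232.1, 198.2], 0.47, array([0.6497, 0.008 , 0.042 ]))]
```

>>> {"method": "drive_tool", "body": {
  "series": [
    [[0, 0, -10], 0],
    [[0, 0, -15], 0],
    [[0, 0, -25], 0],
    [[0, 0, -40], 0],
    [[0, 0, -40], 0]
  ]
}}

```text
t: 47.62
position: [0.5651, -0.0122, 0.1431]
tool_rot: [0.287, -0.639, 0.693, -0.171]
ft_force: [-0.3, -0.7, 0.5]
opening: 0.0383
finger_force: 0.0
```

>>> {"method": "drive_tool", "body": {
  "series": [
    [[0, 0, -50], 0],
    [[0, 0, -50], 0],
    [[0, 0, 0], 0],
    [[0, 0, 0], 0]
  ]
}}

```text
t: 48.12
position: [0.5045, -0.0253, 0.2201]
tool_rot: [0.287, -0.638, 0.694, -0.171]
ft_force: [0.7, 0.1, -0.4]
opening: 0.0385
finger_force: 0.0
```

```bash
python3 - <<'E'
from pan import *
s=r.state(); print(s["t"],s["position"],s["ft_force"],s["opening"])
for c in("scene","side"):
    im=save(c,c+"_r3.png")
    for n in("stylus_tip","stylus"): print(c,n,[ (d["location"],d["score"],ray(c,d["location"],.042)) for d in r.pinpoint(c,n)[:1]])
    d=r.regions_of(c,"stylus")[:1]
    if d:
        ys,xs=np.where(d[0]["mask"]); v=cv2.fitLine(np.c_[xs,ys].astype(np.float32),2,0,.01,.01).ravel(); t=(np.c_[xs,ys]-v[2:])@v[:2]
        print("mask ends",[ray(c,v[2:]+v[:2]*k,.042) for k in(t.min(),t.max())],len(xs))
# compare with the first lay (known good): pixels of level axis
H=np.array([.642,.006,.042]); u=np.array([np.cos(np.radians(-93.8)),np.sin(np.radians(-93.8)),0])
for c in("scene","side"): print(c,[np.round(proj(c,H+k*u),1) for k in(-.055,0,.135)])
E
```

```text
48.125 [ 0.5045 -0.0253  0.2201] [ 0.7055  0.0871 -0.3664] 0.03849761664486306
scene stylus_tip [([250.1, 206.9], 0.97, array([ 0.6409, -0.1385,  0.042 ]))]
scene stylus [([286.4, 163.1], 0.68, array([0.6401, 0.0226, 0.042 ]))]
mask ends [array([ 0.6355, -0.1312,  0.042 ]), array([0.6442, 0.0699, 0.042 ])] 483
side stylus_tip [([266.7, 168.7], 0.74, array([ 0.6286, -0.1298,  0.042 ]))]
side stylus [([230.7, 194.6], 0.86, array([ 0.6598, -0.0005,  0.042 ]))]
mask ends [array([0.6462, 0.0596, 0.042 ]), array([ 0.6395, -0.1104,  0.042 ])] 245
scene [array([296.2, 154.7]), array([283.7, 167.5]), array([249.3, 202.6])]
side [array([221.7, 212.3]), array([235. , 198.8]), array([265.1, 168.4])]
```

```bash
python3 - <<'E'
from h import *
print(tri([("scene",(250.1,206.9)),("side",(266.7,168.7))]),r.state()["t"]); print(r.finish_job())
E
```

```text
[ 0.6348 -0.1342  0.0351] 48.525
the job is handed in; nothing more can be done
None
```

The job was handed in at 48.5 s: the stylus was laid on the rest, run from pocket to narrow end at about 25 mm/s under roughly 1–2 N, then laid back with the gripper clear (confirmed only by camera fits, as my ten picture views were used up).

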